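# Draw out the bin tray with the pull hook

## Task

Draw the bin tray out with the hand pull hook: turn the hook's bend right through the draw eye on the tray's front, then pull in line until both of the tray's wings are firmly against the stop blocks, without yanking or forcing (never more than 20 N between hook and tray). Then turn the hook back out of the eye and lay it flat on the open deck, handle up, well clear of the tray. Leave the tray at its stops, do not touch it with the gripper, and leave the other things alone.

Things in the scene. Friction and masses are not known exactly. Their poses are not given: they have to be found in the camera images.
- hook: Hand pull hook, 0.17 kg: dark forged steel rod bent in one plane, with an upright wooden handle square to that plane. Starts flat on the deck, handle up. Origin: on the handle's axis at its foot. z runs up the handle (22 x 22 mm, sides square to x and y, wood from z = 8 to 72 mm, top at 75), x points from the handle to the bend, y to its left seen from above.
- arc_centre (a point): Centre of the circle of the hook's bend, at (85, 0, 6) mm in the hook's frame; same axes. The bend is an arc of radius 28 mm (rod centreline) about it, from +120 deg (measured from x towards y; there the straight shank runs in slantwise from the handle, through (29, 0) mm), through 0 deg, the crown, to the free tip at -75 deg.
- bow (a point): Crown of the hook's bend, on the centreline of the rod, which is 12 mm thick here (8 mm at the shank, 7 mm at the tip), at (113, 0, 6) mm in the hook's frame; same axes.
- tip (a point): Free end of the hook's bend, on the rod's centreline, at (92, -27, 6) mm in the hook's frame (the rod ends in a round nose 3.5 mm past it); same axes.
- eye_mid (a point): Middle of the height range of the draw eye on the tray's front, 40 mm in front of the plate, at (-190, 0, 45) mm in the tray's frame (same axes). The eye bolt is clamped by nuts in an upright slot: its ring's centre is at this x and y but up to 12 mm higher or lower (in z), differently each time and not reported: see it or feel for it.
- slot (a point): Middle of the slot, on the front face of the tray's front plate, at (-150, 0, 45) mm in the tray's frame, same axes. The eye clamped here is a round steel ring, hole 16 mm, bar 7 mm thick, 30 mm outside, standing upright in the tray's x-z plane, so that its hole runs level along the tray's y; a 10 mm shank with an 18 mm nut joins it to the plate. It does not shift in the slot under 25 N.
- tray: Loose sheet-metal tray 300 x 202 mm with a grey stock bin (top 107 mm above the tray's underside), 0.6 to 1.1 kg, sliding with dry friction in the track (3 to 8 N; it can be pushed back 8 to 28 mm). Origin: centre of its underside, 12 mm above the deck. It is pulled out along its -x. Slotted front plate at x = -150 mm, 120 mm wide, top at z = 80 mm; bin's front at -65.
- wings (a point): Midway between the front faces of the two wings (34 mm wide, 14 mm high) that stick out over the guide walls at the tray's rear corners and meet the stop blocks; at (110, 0, 28) mm in the tray's frame. Same axes as the tray.
- stops: Pair of 24 mm steel stop blocks clamped on the guide walls, 232 mm apart. Their place along the track differs each time: the tray travels 55 to 115 mm to meet them. Origin: midway between them, at deck height; same axes as the track. The faces that the tray's wings meet are at x = +12 mm (tray's origin then at x = -98 mm in this frame).
- track: Fixed aluminium slide track for the tray, 390 mm long, 256 mm wide (308 over its feet), guide walls 30 mm high, 3 mm play either side of the tray. Origin: on the deck, in the middle of its width, 180 mm behind its front end. x points to its rear; the tray comes out along -x.
- tape_roll: Bystander: roll of brown packing tape lying flat, 96 mm across, 48 mm high. Origin: centre of underside.
- screw_jar: Bystander: glass jar with metal cap, 64 mm across, 85 mm high. Origin: centre of underside.
- driver: Bystander: screwdriver lying on the deck.
- carton: Bystander: small carton, 110 x 75 x 60 mm. Origin: centre of underside.
- spanner: Bystander: spanner lying on the deck.
- spray_can: Bystander: spray can, 60 mm across, 170 mm high. Origin: centre of underside.
- s_hook: Bystander: small flat S-shaped hook, about 80 mm long, 6 mm wire, lying on the deck.
Things that resemble listed ones, but are neither listed nor needed, are in the scene too. What is shaped like the hook but blue, orange or red is not meant.

How it is judged:
On the way, in this order (a step that is already met when the one before it is completed fails the run):
1. the hook's bend is through the eye and draws the tray, now out more than 15 mm: hook in line with the pull, its crown in the eye in front of the slot (x of bow in the frame of tray between -0.206 and -0.178 m and y of bow in the frame of tray between -0.014 and 0.014 m and z of bow in the frame of tray between 0.026 and 0.064 m and angle between the x axis of hook and the x axis of tray, either way round below 0.5 rad and distance of tray from where it was at the start of the episode above 0.015 m and contact force between hook and tray above 1 N), for 0.1 s.
2. the hook, in the same way, has pulled the tray firmly against the stop blocks (more than 5 N on them for 0.3 s) (x of bow in the frame of tray between -0.206 and -0.178 m and y of bow in the frame of tray between -0.014 and 0.014 m and z of bow in the frame of tray between 0.026 and 0.064 m and angle between the x axis of hook and the x axis of tray, either way round below 0.5 rad and contact force between tray and stops above 5 N and contact force between hook and tray above 5 N), for 0.3 s.
At the end, for the whole second after the job is handed in: The tray rests within 5 mm of its stop blocks; the hook lies still, flat on the deck with its handle up (within 6 deg), out of the eye with its bend more than 100 mm from the slot plate, touching neither tray nor track (x of tray in the frame of stops below -0.093 m and horizontal distance between slot and bow above 0.1 m and contact force between hook and tray below 0.1 N and contact force between hook and track below 0.1 N and angle between hook's own z axis and vertical below 0.1 rad and height (world z) of hook below 0.006 m and linear speed of each of hook, tray below 0.01 m/s).
It fails at once if hook and tray pressed on each other with more than 20 N (contact force between hook and tray above 20 N).
It fails at once if the gripper or arm touches the tray (contact force between any of the fingers, the arm and tray above 0.5 N).
It fails at once if a bystander is moved more than 20 mm (distance of any of tape_roll, screw_jar, driver, carton, spanner, spray_can, s_hook from where it was at the start of the episode above 0.02 m).
It fails at once if the tray is tipped (angle between tray's own z axis and vertical above 0.08 rad).
It also fails if it takes over 72 s, if anything falls off the work surface, if the arm or the gripper's body presses on something with over 40 N, if the wrist force passes 120 N, or if a joint passes its speed limit or range.

## Robot

A 6-joint arm with a two-finger parallel gripper is mounted at the origin on the work surface. World frame = base frame: x ahead of the robot, y to its left, z up, the work surface at z = 0. Lengths are in m, angles in rad, forces in N, time in s.
With the tool pointing down it reaches from about 0.25 to 0.775 m from the base axis. Payload 4 kg.
Tool frame: the origin (TCP) lies between the finger pads; the fingertips stand 11 mm ahead of it and the grasp point (between the pads) lies 8 mm behind it; z points along the fingers, y is the direction in which the jaws open and shut (so a half turn about z gives the same grasp; the last joint's range is limited). The gripper opens to 94 mm and grips with 3 to 60 N. Pads are 16 mm wide; open, the fingers measure 119 mm over their backs; the gripper's body (75 mm by 177 mm) begins 78 mm behind the grasp point.
Start: joints at [-1.351, 0.087, 1.371, -0, 1.684, -0.103], TCP at [0.174, -0.522, 0.217] pointing down, gripper open.
Joint ranges: [-3.1, 3.1], [-0.76, 2.03], [0.27, 2.55], [-1.08, 4.22], [0.17, 2.65], [-2.57, 2.57]. Speed limits (rad/s): [2.79, 2.79, 3.14, 3.14, 3.14, 3.14].

## Interface

Orientations are given as [roll, pitch, yaw] about the fixed x, y, z axes, in that order (R = Rz(yaw) Ry(pitch) Rx(roll)).
In Python, from bench import get_obs, cams, ticket gives the robot as it stands. The module is installed in compiled form; this text tells all that it offers.
- The arm moves only by the shell command python3 -m crank 'ROWS'. ROWS is JSON, a list of rows, each an object of numbers: "tx", "ty", "tz": the shift along the tool's x, y, z in cm; "twist": the turn about the tool's z in degrees; "grip": the opening, from 0 (shut) to 1 (fully open). In form: [{"tx": .., "ty": .., "tz": .., "twist": .., "grip": ..}, ...]. A call has 1 to 12 rows; each row shifts and turns the commanded pose from where the row before left it, along the tool's axes as they then stand; what a row does not reach is not made up. A row lasts 1/8 s, in which the tool goes at most 62.5 mm and 10.7 degrees, less where a joint would pass 70% of its speed; a pose out of reach is approached as far as the arm can. A call is refused whole if a number of a shift passes 6.25 or a number of a turn 10.7, either way. A call with a gripper value outside its range is refused whole. The fingers move at their own pace and stop on an object; the grip force is fixed at half the most. Time passes only in rows, so rows that do not move let the fingers close. It gives the time, the measured TCP pose, the force and the opening at its end, in the units of the state.
- get_obs(): the state, without advancing time (a new reading comes with each control period).
- cams.snapshot(name): name is "scene" or "top" or "wrist"; returns a dict with "frame" (480x640x3 uint8, red, green, blue), "intrinsics" (3x3 intrinsics, pixels), "R" (3x3) and "t" (3): a world point X has camera coordinates R X + t; the wrist camera has in their place "hand_eye" (4x4, takes a point from camera to tool coordinates, whose origin is the TCP and whose axes are the flange's). Camera axes: x right, y down, z forward; pixel columns grow to the right and rows downward; lengths in m; the calibration is good to about 2 mm. A picture is of the moment at which its call begins: read the wrist's pose just before it. There is no depth.
- ticket.close_job(): hands the job in, once; it reports no verdict.
Trained networks look in a picture, given as the dict that the camera call returned (one of the last four; its "shot" number tells which), for a name from the list of things; names that differ only in an ending like _2 or _b are one class to them, and where a whole thing is asked for, a point or a joint stands for the part that bears it (a point fixed in the world has none). Each returns a list of dicts, best first, with "conf" (0 to 1); they miss things now and then, are a little off and sometimes report something else, mostly with a low value. They report only what shows in the picture. A call takes as long as a camera call. They do not tell look-alikes from the thing itself.
- cams.outline_of(picture, query): "region" (480x640 bool, what is visible of it) and "centre" ([column, row] in pixels, amid what is visible of it).
The state is a dict: "time": time; "joint_positions": joint angles; "qvel": joint speeds; "joint_torque": joint torques, N m; "tool_pos": TCP position; "ee_rot": TCP orientation; "wrist_force": force on the tool from outside, world axes, zero at the start; "wrist_torque": the same for the moment, N m; "width": finger opening in m.
Only numpy, scipy, OpenCV 4.12 (cv2) and the standard library are available. Lean on these libraries where they do the work, as an engineer would, in place of code of your own. Each camera call takes 0.05 s, during which the arm holds its last target.

## Working session

There is one attempt and no reset: what is moved stays moved. The work goes in short steps, Python scripts to look and compute and a shell command to move; the robot and the scene stay as the last step left them, time stands still between calls to the robot, and variables do not carry over. Pictures are saved under pics/ and viewed, and the job is handed in when it is done.

```bash
mkdir -p pics; ls
cat > h.py <<'E'
import numpy as np, cv2
from bench import get_obs, cams, ticket
def save(p,n): cv2.imwrite('pics/'+n+'.png',cv2.cvtColor(p['frame'],cv2.COLOR_RGB2BGR))
def ray(p,uv):
    K=np.array(p['intrinsics']);R=np.array(p['R']);t=np.array(p['t'])
    d=R.T@np.linalg.inv(K)@np.array([uv[0],uv[1],1.]);return -R.T@t,d
def onz(p,uv,z):
    c,d=ray(p,uv);return c+d*(z-c[2])/d[2]
def proj(p,X):
    K=np.array(p['intrinsics']);x=np.array(p['R'])@np.array(X)+np.array(p['t']);x=K@x;return x[:2]/x[2]
E
python3 - <<'E'
from h import *
o=get_obs();print({k:np.round(v,3).tolist() for k,v in o.items()})
for n in('scene','top'):
    p=cams.snapshot(n);save(p,n+'0')
    c,_=ray(p,(320,240));print(n,c, np.array(p['intrinsics'])[0,0])
    for q in('hook','tray','stops','track','slot','eye_mid','s_hook','bow','tip'):
        for r in cams.outline_of(p,q)[:3]:print(q,round(r['conf'],2),np.round(r['centre'],1),r['region'].sum())
E
```

```text
pics
{'time': 0.0, 'joint_positions': [-1.351, 0.088, 1.372, -0.0, 1.684, -0.103], 'qvel': [-0.001, -0.001, -0.002, -0.001, 0.002, -0.001], 'joint_torque': [0.0, -34.018, -30.242, 0.072, 0.033, -0.0], 'tool_pos': [0.174, -0.521, 0.215], 'ee_rot': [-3.139, -0.0, 0.323], 'wrist_force': [-0.045, 0.286, -0.119], 'wrist_torque': [0.017, 0.002, 0.062], 'width': 0.094}
scene [1.11382735 0.12254651 0.87551624] 446.98902123713395
hook 0.94 [284.4 174.8] 439
hook 0.88 [392.7 268.8] 514
hook 0.86 [433.8 311.8] 514
tray 0.93 [149.4 248.8] 13002
tray 0.68 [317.5 346.5] 1423
stops 0.83 [151.3 294.8] 323
track 0.73 [200.  295.2] 4600
slot 0.65 [151.7 242.6] 12758
eye_mid 0.59 [149.6 247.8] 12929
s_hook 0.42 [369.6 360.6] 154
bow 0.88 [395.9 270.9] 574
bow 0.77 [402.9 218.7] 468
bow 0.72 [284.  175.8] 408
tip 0.89 [436.6 311.9] 477
tip 0.76 [398.7 225.1] 349
tip 0.73 [282.7 171.7] 365
top [0.46127114 0.00665473 1.1268176 ] 439.72528560560306
hook 0.77 [214.6 212.3] 345
hook 0.61 [377.1 332.2] 390
hook 0.59 [250.9 223.7] 354
tray 0.9 [469.3 217.4] 11088
tray 0.43 [154.2 320.2] 486
stops 0.71 [453.6 177.5] 338
track 0.81 [396.4 251.1] 4507
track 0.24 [454.  176.5] 288
track 0.23 [469.6 216.7] 11038
slot 0.84 [467.5 216. ] 11039
eye_mid 0.89 [466.5 217. ] 10998
s_hook 0.53 [265.1 159.6] 74
bow 0.95 [212.6 202.2] 283
bow 0.85 [372.6 340.9] 311
bow 0.72 [248.9 234.8] 229
tip 0.77 [212.2 206.9] 349
tip 0.76 [374.2 333.2] 385
tip 0.6 [252.7 226.5] 330
```

View pics/scene0.png

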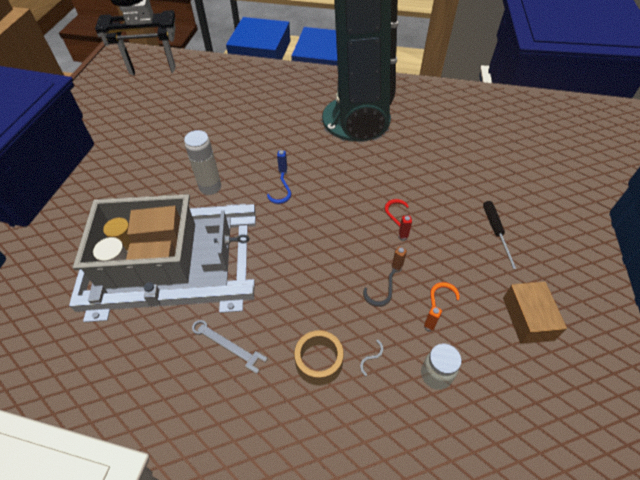

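View pics/top0.png

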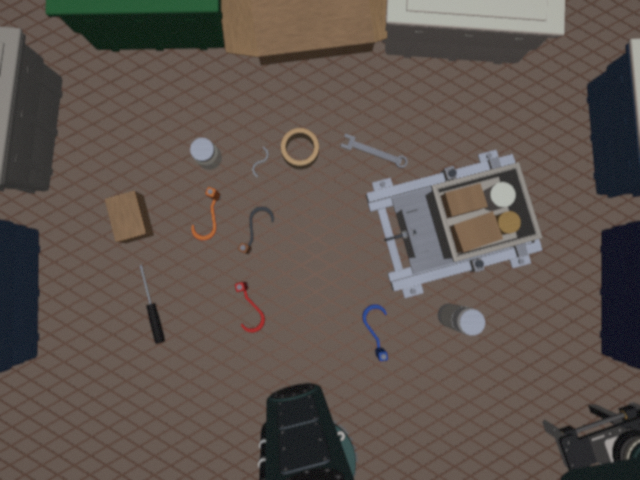

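The top view shows the dark hook's handle at about (245,247) and its bend at about (260,212). The tray front faces left, with the eye at about (391,238). I'll zoom in on both.

Run:
```python
from h import *
p=cams.snapshot('top');f=cv2.cvtColor(p['frame'],cv2.COLOR_RGB2BGR)
cv2.imwrite('pics/t_hook.png',cv2.resize(f[190:270,220:300],None,fx=7,fy=7,interpolation=cv2.INTER_CUBIC))
cv2.imwrite('pics/t_tray.png',cv2.resize(f[140:305,350:550],None,fx=4,fy=3.6,interpolation=cv2.INTER_CUBIC) if 0 else cv2.resize(f[145:295,360:550],None,fx=4,fy=4,interpolation=cv2.INTER_CUBIC))
s=cams.snapshot('scene');g=cv2.cvtColor(s['frame'],cv2.COLOR_RGB2BGR)
cv2.imwrite('pics/s_tray.png',cv2.resize(g[185:335,70:270],None,fx=4,fy=4,interpolation=cv2.INTER_CUBIC))
cv2.imwrite('pics/s_hook.png',cv2.resize(g[240:310,350:420],None,fx=8,fy=8,interpolation=cv2.INTER_CUBIC))
```

```text
(no output)
```

View pics/t_hook.png

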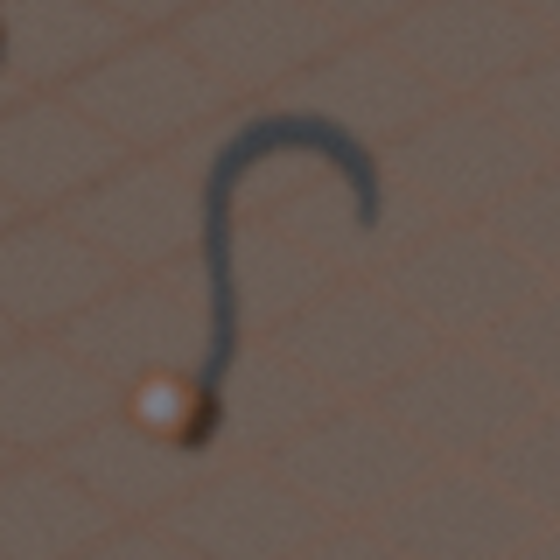

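View pics/t_tray.png

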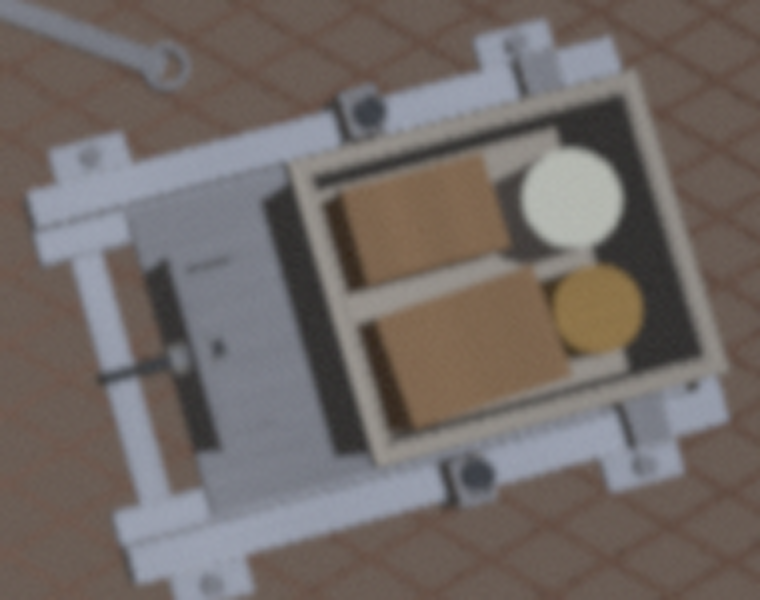

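View pics/s_tray.png

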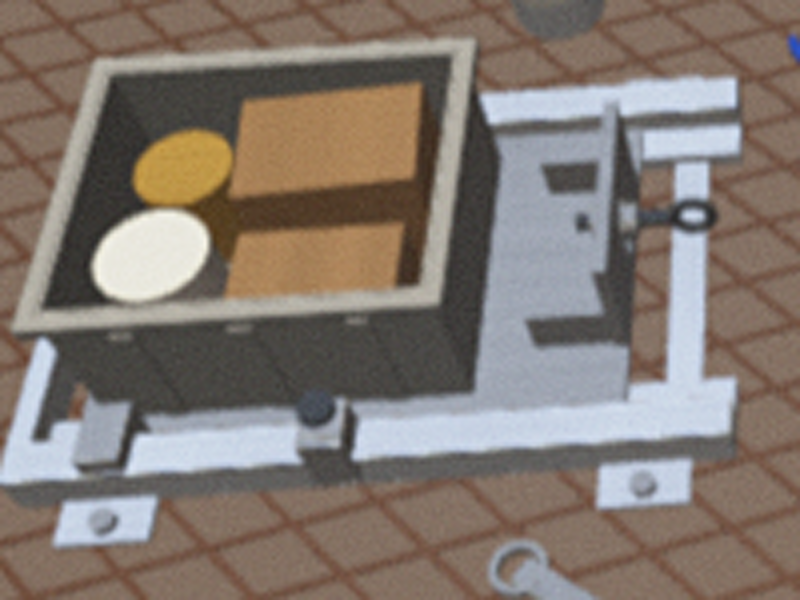

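View pics/s_hook.png

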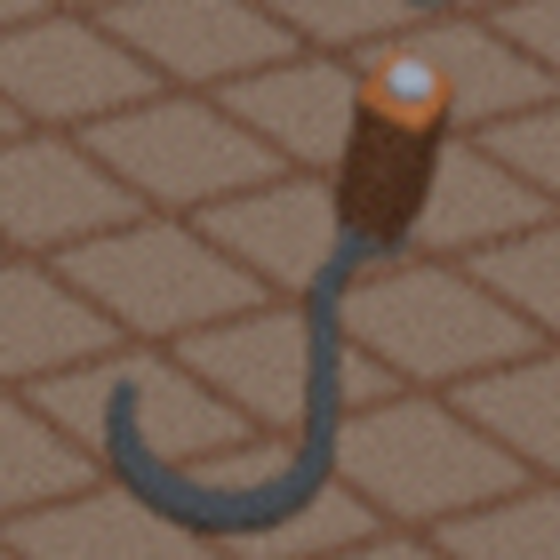

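```bash
cat > fit.py <<'E'
from h import *
from scipy.optimize import least_squares
p=cams.snapshot('top');s=cams.snapshot('scene')
def px(x,y,k,ox,oy): return np.array([(x+.5)/k-.5+ox,(y+.5)/k-.5+oy])
def W(P,X):
    c,q=np.cos(P[2]),np.sin(P[2]);return [P[0]+c*X[0]-q*X[1],P[1]+q*X[0]+c*X[1],X[2]]
def fit(obs,P0):
    f=lambda P:np.concatenate([proj(c,W(P,X))-u for c,u,X in obs])
    r=least_squares(f,P0);print('pose',np.round(r.x,4),'deg',np.degrees(r.x[2]).round(2));print(np.round(r.fun.reshape(-1,2),2).tolist());return r.x
T=lambda x,y:px(x,y,7,220,190); S=lambda x,y:px(x,y,8,350,240)
hook=fit([(p,T(160,405),[0,0,.075]),(p,T(367,226),[.0889,-.0279,.006]),(s,S(408,80),[0,0,.075]),(s,S(124,380),[.0889,-.0279,.006])],[.45,.2,-.3])
T=lambda x,y:px(x,y,4,360,145); S=lambda x,y:px(x,y,4,70,185)
track=fit([(p,T(27,191),[-.18,.128,.03]),(p,T(135,583),[-.18,-.128,.03]),(p,T(614,38),[.21,.128,.03]),(p,T(729,418),[.21,-.128,.03]),
 (s,S(737,78),[-.18,-.128,.03]),(s,S(736,437),[-.18,.128,.03]),(s,S(3,484),[.21,.128,.03])],[.5,-.3,-1.3])
c,q=np.cos(track[2]),np.sin(track[2]);ex=np.array([c,q,0]);ey=np.array([-q,c,0])
o=np.array([track[0],track[1],0])
# ring centre: scene ray with track y=0 plane
for nm,uv in(('ringc',S(694,215)),('front',S(717,215)),('back',S(671,215)),('top',S(694,200)),('bot',S(694,230))):
    C,d=ray(s,uv);k=np.dot(o-C,ey)/np.dot(d,ey);X=C+k*d;print(nm,np.dot(X-o,ex).round(4),X.round(4))
X=onz(p,T(100,379),.057);print('top front end',np.dot(X-o,ex),np.dot(X-o,ey))
for uv in(T(163,258),T(218,448),T(293,165)):
  for z in(.092,.012): X=onz(p,uv,z);print(uv,z,np.dot(X-o,ex).round(4),np.dot(X-o,ey).round(4))
E
python3 fit.py
```

```text
pose [ 0.5208  0.176  -0.4368] deg -25.03
[[-0.37, -0.02], [-0.28, 0.61], [-0.5, 0.13], [-0.17, 0.42]]
pose [ 0.5921 -0.3321 -1.2942] deg -74.15
[[-0.99, 0.16], [-0.25, 0.46], [-1.63, -0.48], [-0.6, 0.78], [0.07, 0.32], [-1.38, -0.77], [-1.69, -0.08]]
ringc -0.1609 [ 0.5482 -0.1774  0.0598]
front -0.1738 [ 0.5447 -0.165   0.0584]
back -0.148 [ 0.5517 -0.1898  0.0611]
top -0.1628 [ 0.5477 -0.1755  0.0737]
bot -0.1588 [ 0.5488 -0.1793  0.0456]
top front end -0.17019971681027135 0.0001524350434907782
[400.375 209.125] 0.092 -0.1204 0.0588
[400.375 209.125] 0.012 -0.1017 0.0659
[414.125 256.625] 0.092 -0.1201 -0.0585
[414.125 256.625] 0.012 -0.1015 -0.0605
[432.875 185.875] 0.092 -0.0293 0.0925
[432.875 185.875] 0.012 -0.0037 0.1022
```

```bash
cat > calc.py <<'E'
from h import *
import sys
from scipy.spatial.transform import Rotation as Ro
# usage: calc.py x y z yawdeg : deltas in current tool axes (cm) and twist deg
o=get_obs();R=Ro.from_euler('xyz',o['ee_rot']).as_matrix();t=np.array(o['tool_pos'])
print('t',o['time'],'pos',t.round(4),'rpy',np.degrees(o['ee_rot']).round(2),'F',np.round(o['wrist_force'],2),'M',np.round(o['wrist_torque'],2),'w',round(float(o['width']),4),'j',np.round(o['joint_positions'],2))
if len(sys.argv)>3:
    g=np.array([float(v) for v in sys.argv[1:4]]);print('tool cm',((R.T@(g-t))*100).round(2))
    if len(sys.argv)>4:
        d=-(float(sys.argv[4])-np.degrees(o['ee_rot'][2]));print('twist',round((d+180)%360-180,2))
E
python3 -m crank '[{"tx":3,"ty":-3},{"tx":4.2,"ty":-4.2},{"tx":4.2,"ty":-4.2},{"tx":4.2,"ty":-4.2},{"tx":4.2,"ty":-4.2},{"tx":4.2,"ty":-4.2},{"tx":4.2,"ty":-4.2},{"tx":4.2,"ty":-4.2},{"tx":4.2,"ty":-4.2},{"tx":4.2,"ty":-4.2},{"tx":4,"ty":-4},{"tx":3,"ty":-3}]'
python3 calc.py .521 .176 .2 65
python3 - <<'E'
from h import *
p=cams.snapshot('wrist');save(p,'w1');print(np.array(p['hand_eye']).round(3).tolist(),p['intrinsics'])
E
```

```text
t 1.2 pos [ 0.1745 -0.5216  0.2165] rpy [180.    0.   18.5] F [-0.06  0.3   0.21] M [-0.    0.02  0.02] w 0.0938 j [-1.35  0.09  1.37 -0.    1.68 -0.1 ]
tool cm [ 54.99 -55.16   1.64]
twist -46.5
[[-0.0, -0.961, -0.276, 0.08], [1.0, -0.0, 0.0, 0.0], [-0.0, -0.276, 0.961, -0.168], [0.0, 0.0, 0.0, 1.0]] [[412.6547575    0.         315.69949919]
 [  0.         412.6547575  240.36104929]
 [  0.           0.           1.        ]]invalid input at $[0]: expected keys tx, ty, tz, twist, grip
```

View pics/w1.png

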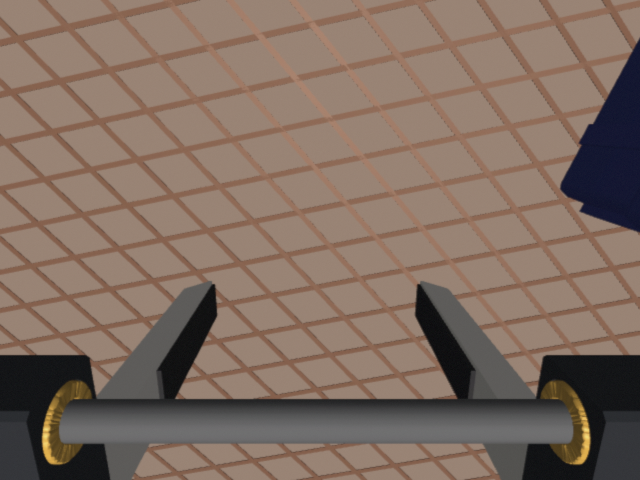

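The view is only deck and the open fingers. Every row needs all five keys.

```bash
python3 -m crank '[{"tx":3,"ty":-3,"tz":0,"twist":0,"grip":1},{"tx":4.2,"ty":-4.2,"tz":0,"twist":0,"grip":1},{"tx":4.2,"ty":-4.2,"tz":0,"twist":0,"grip":1},{"tx":4.2,"ty":-4.2,"tz":0,"twist":0,"grip":1},{"tx":4.2,"ty":-4.2,"tz":0,"twist":0,"grip":1},{"tx":4.2,"ty":-4.2,"tz":0,"twist":0,"grip":1},{"tx":4.2,"ty":-4.2,"tz":0,"twist":0,"grip":1},{"tx":4.2,"ty":-4.2,"tz":0,"twist":0,"grip":1},{"tx":4.2,"ty":-4.2,"tz":0,"twist":0,"grip":1},{"tx":4.2,"ty":-4.2,"tz":0,"twist":0,"grip":1},{"tx":4,"ty":-4,"tz":0,"twist":0,"grip":1},{"tx":3,"ty":-3,"tz":0,"twist":0,"grip":1}]'
python3 calc.py .521 .176 .2 65
```

```text
time: 2.75
tool_pos: [0.4767, 0.0857, 0.2165]
ee_rot: [3.141, -0.0, 0.325]
wrist_force: [0.4, -0.8, -0.0]
width: 0.0939
t 2.75 pos [0.4767 0.0857 0.2165] rpy [ 1.7999e+02 -3.0000e-02  1.8600e+01] F [ 0.38 -0.76 -0.01] M [ 0.02 -0.08 -0.01] w 0.0939 j [ 0.06 -0.06  1.52 -0.    1.68  1.31]
tool cm [ 7.08 -7.15  1.65]
twist -46.4
```

```bash
python3 -m crank '[{"tx":3.5,"ty":-3.5,"tz":0,"twist":0,"grip":1},{"tx":3.6,"ty":-3.6,"tz":1,"twist":0,"grip":1},{"tx":0,"ty":0,"tz":1,"twist":-9.3,"grip":1},{"tx":0,"ty":0,"tz":0,"twist":-9.3,"grip":1},{"tx":0,"ty":0,"tz":0,"twist":-9.3,"grip":1},{"tx":0,"ty":0,"tz":0,"twist":-9.3,"grip":1},{"tx":0,"ty":0,"tz":0,"twist":-9.2,"grip":1},{"tx":0,"ty":0,"tz":0,"twist":0,"grip":1}]'
cat >> h.py <<'E'
from scipy.spatial.transform import Rotation as Ro
def wrist():
    o=get_obs();p=cams.snapshot('wrist');R=Ro.from_euler('xyz',o['ee_rot']).as_matrix()
    T=np.eye(4);T[:3,:3]=R;T[:3,3]=o['tool_pos'];M=np.linalg.inv(T@np.array(p['hand_eye']))
    p['R']=M[:3,:3];p['t']=M[:3,3];return p
E
python3 calc.py .521 .176 .2 65
python3 - <<'E'
from h import *
p=wrist();save(p,'w2')
for X in([.5208,.176,.075],[.5208,.176,0]):print(proj(p,X))
E
```

```text
time: 3.75
tool_pos: [0.521, 0.1732, 0.1964]
ee_rot: [3.142, 0.0, 1.131]
wrist_force: [-0.3, -0.2, -0.3]
width: 0.0939
t 3.75 pos [0.521  0.1732 0.1964] rpy [180.     0.    64.79] F [-0.33 -0.24 -0.31] M [-0.09 -0.05 -0.01] w 0.0939 j [ 0.22  0.09  1.41 -0.    1.64  0.66]
tool cm [ 0.25 -0.12 -0.36]
twist -0.21
[314.01924923 232.97081419]
[314.36299738 211.36613019]
```

View pics/w2.png

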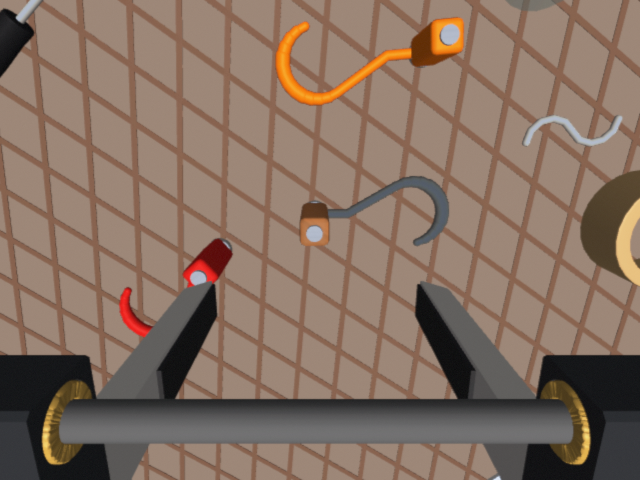

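Handle cap at (314,233), exactly where predicted. Descending onto it.

```bash
python3 -m crank '[{"tx":0.25,"ty":-0.1,"tz":0,"twist":-0.2,"grip":0.6},{"tx":0,"ty":0,"tz":2,"twist":0,"grip":0.6},{"tx":0,"ty":0,"tz":2,"twist":0,"grip":0.6},{"tx":0,"ty":0,"tz":3,"twist":0,"grip":0.6},{"tx":0,"ty":0,"tz":3,"twist":0,"grip":0.6},{"tx":0,"ty":0,"tz":3,"twist":0,"grip":0.6},{"tx":0,"ty":0,"tz":2,"twist":0,"grip":0.6},{"tx":0,"ty":0,"tz":1.2,"twist":0,"grip":0.6},{"tx":0,"ty":0,"tz":0.7,"twist":0,"grip":0.6},{"tx":0,"ty":0,"tz":0,"twist":0,"grip":0.6},{"tx":0,"ty":0,"tz":0,"twist":0,"grip":0.6}]'
python3 - <<'E'
from h import *
p=wrist();save(p,'w3')
E
python3 calc.py .521 .176 .027 65
```

```text
time: 5.18
tool_pos: [0.5218, 0.176, 0.0284]
ee_rot: [3.14, -0.001, 1.136]
wrist_force: [0.2, 0.4, 0.2]
width: 0.0561
t 5.225 pos [0.5218 0.176  0.0285] rpy [ 1.7991e+02 -6.0000e-02  6.5090e+01] F [-0.37 -0.55  0.09] M [-0.06 -0.02  0.  ] w 0.0565 j [ 0.22  0.2   1.63 -0.    1.31  0.66]
tool cm [-0.04 -0.07  0.15]
twist 0.09
```

View pics/w3.png

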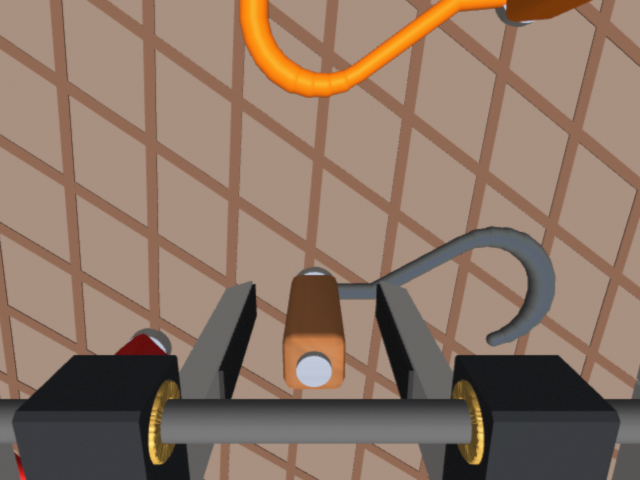

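The handle sits between the pads. Closing.

```bash
python3 -m crank '[{"tx":0,"ty":0,"tz":0,"twist":0,"grip":0},{"tx":0,"ty":0,"tz":0,"twist":0,"grip":0},{"tx":0,"ty":0,"tz":0,"twist":0,"grip":0},{"tx":0,"ty":0,"tz":0,"twist":0,"grip":0},{"tx":0,"ty":0,"tz":0,"twist":0,"grip":0},{"tx":0,"ty":0,"tz":-1,"twist":0,"grip":0},{"tx":0,"ty":0,"tz":-3,"twist":0,"grip":0},{"tx":0,"ty":0,"tz":-4,"twist":0,"grip":0},{"tx":0,"ty":0,"tz":-4,"twist":0,"grip":0},{"tx":0,"ty":0,"tz":-2,"twist":0,"grip":0},{"tx":0,"ty":0,"tz":0,"twist":0,"grip":0}]'
python3 - <<'E'
from h import *
p=wrist();save(p,'w4')
p=cams.snapshot('scene');g=cv2.cvtColor(p['frame'],cv2.COLOR_RGB2BGR)
cv2.imwrite('pics/s4.png',cv2.resize(g[180:320,330:480],None,fx=5,fy=4 if 0 else 5)[:600])
E
python3 calc.py
```

```text
time: 6.6
tool_pos: [0.5222, 0.1762, 0.17]
ee_rot: [3.138, -0.003, 1.136]
wrist_force: [0.6, 0.9, -1.1]
width: 0.022
t 6.7 pos [0.5205 0.1757 0.1666] rpy [-1.7993e+02  6.0000e-02  6.5090e+01] F [ 0.03 -1.06 -2.77] M [-0.04  0.08 -0.03] w 0.0219 j [ 0.22  0.1   1.45 -0.    1.59  0.66]
```

View pics/w4.png

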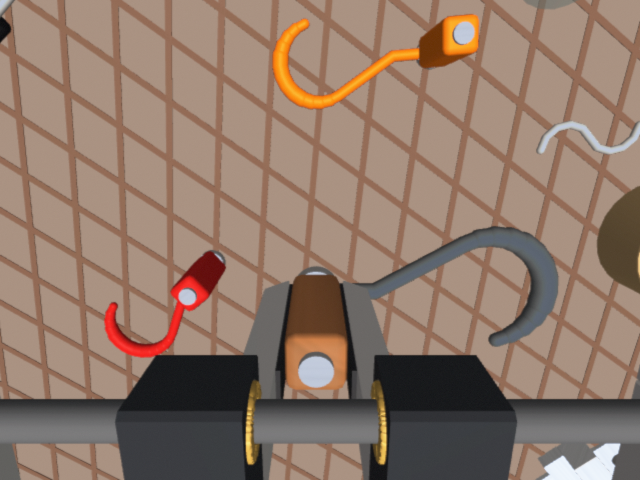

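View pics/s4.png

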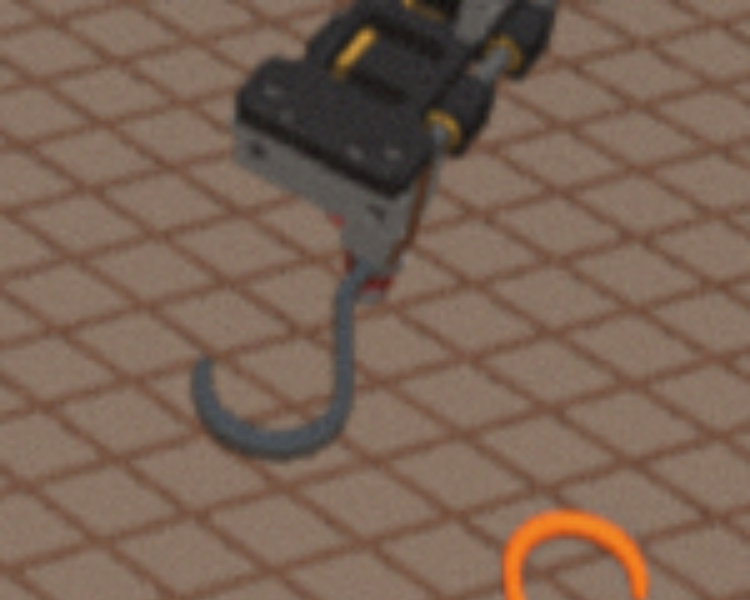

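```bash
python3 calc.py .4554 -.1433 .167 125.85
python3 - <<'E'
from h import *
from bench import cams
p=wrist()
M=np.array(p['hand_eye']);K=np.array(p['intrinsics'])
def tl(uv,z):
    d=M[:3,:3]@np.linalg.inv(K)@np.array([uv[0],uv[1],1.]);c=M[:3,3];return c+d*(z-c[2])/d[2]
print('cap',tl((315.5,371),-.0466),'nose',tl((490,343),.0224), 'crownouter',tl((557,285),.0224),'expect y .119 / nose (x +.0279?, .0889)')
t=cams.snapshot('top')
print('can',onz(t,(470,322),.17),onz(t,(450,315),0.0))
E
```

```text
t 6.7 pos [0.5205 0.1757 0.1666] rpy [-1.7993e+02  6.0000e-02  6.5090e+01] F [ 0.03 -1.06 -2.77] M [-0.04  0.08 -0.03] w 0.0219 j [ 0.22  0.1   1.45 -0.    1.59  0.66]
tool cm [-3.168e+01  7.530e+00 -2.000e-02]
twist -60.76
cap [-0.00046898 -0.0001696  -0.0466    ] nose [-0.02980005  0.08987139  0.0224    ] crownouter [0.00235784 0.11927587 0.0224    ] expect y .119 / nose (x +.0279?, .0889)
can [ 0.35983888 -0.33517779  0.17      ] [ 0.35899413 -0.34484001  0.        ]
```

```bash
python3 -m crank '[{"tx":-2,"ty":0.5,"tz":0,"twist":0,"grip":0},{"tx":-3.5,"ty":0.85,"tz":0,"twist":0,"grip":0},{"tx":-3.5,"ty":0.85,"tz":0,"twist":0,"grip":0},{"tx":-3.5,"ty":0.8,"tz":0,"twist":0,"grip":0},{"tx":-3.5,"ty":0.8,"tz":0,"twist":0,"grip":0},{"tx":-3.5,"ty":0.8,"tz":0,"twist":0,"grip":0},{"tx":-3.5,"ty":0.8,"tz":0,"twist":0,"grip":0},{"tx":-3.5,"ty":0.8,"tz":0,"twist":0,"grip":0},{"tx":-3.2,"ty":0.8,"tz":0,"twist":0,"grip":0},{"tx":-2,"ty":0.5,"tz":0,"twist":0,"grip":0}]'
python3 -m crank '[{"tx":0,"ty":0,"tz":0,"twist":-6,"grip":0},{"tx":0,"ty":0,"tz":0,"twist":-10,"grip":0},{"tx":0,"ty":0,"tz":0,"twist":-10,"grip":0},{"tx":0,"ty":0,"tz":0,"twist":-10,"grip":0},{"tx":0,"ty":0,"tz":0,"twist":-10,"grip":0},{"tx":0,"ty":0,"tz":0,"twist":-9,"grip":0},{"tx":0,"ty":0,"tz":0,"twist":-5.8,"grip":0},{"tx":0,"ty":0,"tz":0,"twist":0,"grip":0}]'
python3 calc.py .4554 -.1433 .167 125.85
python3 - <<'E'
from h import *
p=wrist();save(p,'w5')
p=cams.snapshot('scene');g=cv2.cvtColor(p['frame'],cv2.COLOR_RGB2BGR)
cv2.imwrite('pics/s5.png',cv2.resize(g[180:300,170:330],None,fx=5,fy=5))
print([proj(wrist(),[.5484,-.1782,z]) for z in(.045,.06,.07)])
E
```

```text
time: 8.05
tool_pos: [0.4539, -0.1455, 0.1667]
ee_rot: [-3.14, 0.001, 1.134]
wrist_force: [0.9, 0.4, -1.5]
width: 0.0217
time: 9.05
tool_pos: [0.4546, -0.144, 0.1668]
ee_rot: [-3.14, -0.001, 2.195]
wrist_force: [0.4, -0.3, -1.1]
width: 0.0216
t 9.05 pos [ 0.4546 -0.144   0.1668] rpy [-1.7992e+02 -3.0000e-02  1.2577e+02] F [ 0.39 -0.35 -1.05] M [-0.09 -0.02 -0.02] w 0.0216 j [-0.43 -0.06  1.62 -0.    1.58 -1.05]
tool cm [ 0.01  0.11 -0.02]
twist -0.08
[array([387.68103798, 338.19828237]), array([390.58142288, 348.1377738 ]), array([392.64766435, 355.30716358])]
```

View pics/w5.png

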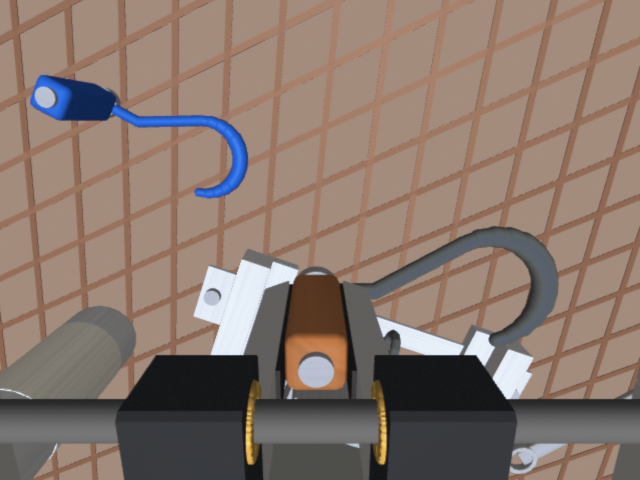

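View pics/s5.png

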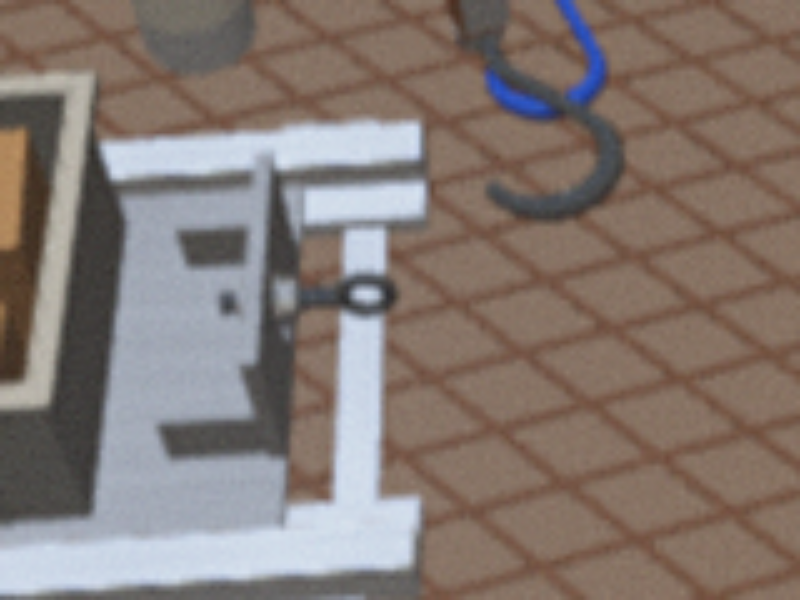

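```bash
cat > hk.py <<'E'
from h import *
H0=.0284
def hookpt(o,X):  # hook frame -> world via grasp
    R=Ro.from_euler('xyz',o['ee_rot']).as_matrix()
    return np.array(o['tool_pos'])+R@np.array([X[1]-.0008,X[0]+0.,H0-X[2]])
def arc(o,n=60,r=.028):
    a=np.radians(np.linspace(120,-75,n));return [hookpt(o,[.085+r*np.cos(t),r*np.sin(t),.006]) for t in a]
def draw(p,o,box,k,name):
    g=cv2.cvtColor(p['frame'],cv2.COLOR_RGB2BGR);x0,y0,x1,y1=box
    g=cv2.resize(g[y0:y1,x0:x1],None,fx=k,fy=k,interpolation=cv2.INTER_CUBIC)
    for X in arc(o):
        u=proj(p,X);cv2.circle(g,tuple(int(v) for v in ((u-[x0,y0]+.5)*k-.5)),1,(0,255,255),-1)
    cv2.imwrite('pics/'+name+'.png',g)
E
python3 - <<'E'
from hk import *
o=get_obs();s=cams.snapshot('scene');draw(s,o,(240,180,340,255),8,'s6')
t=cams.snapshot('top');draw(t,o,(330,180,430,255),8,'t6')
E
```

```text
(no output)
```

View pics/s6.png

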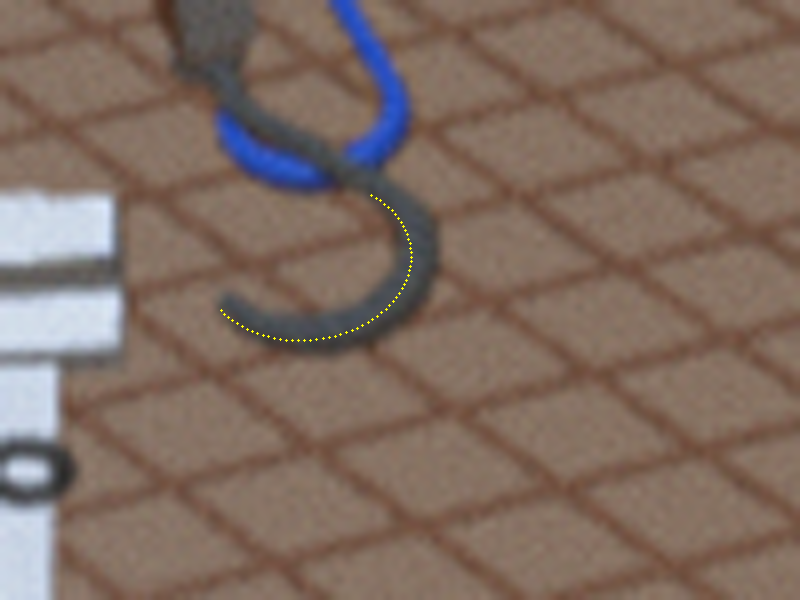

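View pics/t6.png

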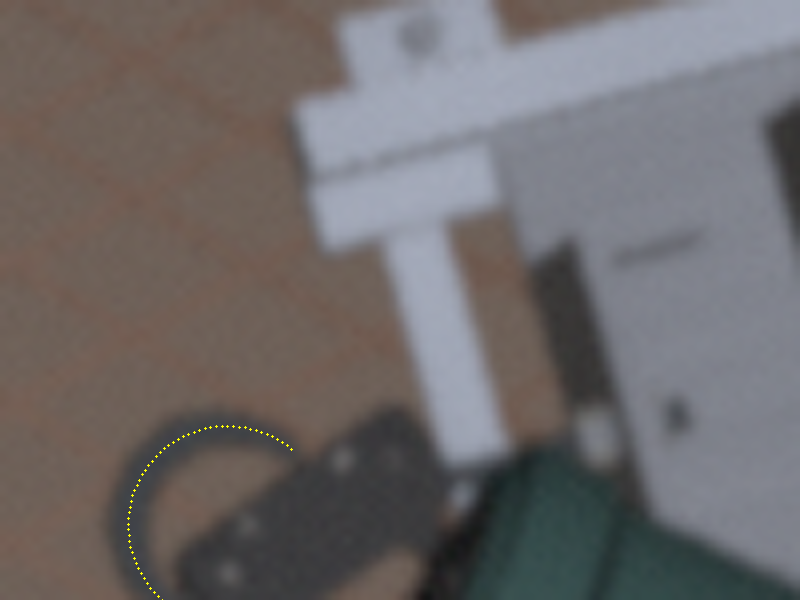

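```bash
python3 - <<'E'
import hk
from hk import *
P=np.mean([np.r_[get_obs()['tool_pos'],np.unwrap([0,get_obs()['ee_rot'][2]])[1]] for _ in range(3)],0);print(P)
o=get_obs();s=cams.snapshot('scene');t=cams.snapshot('top');w=wrist()
print(get_obs()['tool_pos'])
def rot(a,f=hookpt):
    c,q=np.cos(a),np.sin(a)
    return lambda o,X:f(o,[c*X[0]-q*X[1],q*X[0]+c*X[1],X[2]])
hk.hookpt=rot(np.radians(2.0))
draw(s,o,(240,180,340,255),8,'s7');draw(t,o,(330,180,430,255),8,'t7');draw(w,o,(300,200,600,400),2,'w7')
E
cd pics; python3 -c "
import cv2,numpy as np
a=cv2.imread('s7.png');b=cv2.imread('t7.png');c=cv2.imread('w7.png')
o=np.zeros((600,800,3),np.uint8);o[:300,:400]=a[100:400,150:550];o[:300,400:]=b[300:600,0:400];o[300:,:600]=c[:300];cv2.imwrite('c7.png',o)"
```

```text
[ 0.45555448 -0.14331382  0.16745209  2.19678735]
[ 0.45565805 -0.14320769  0.16745971]
```

View pics/c7.png

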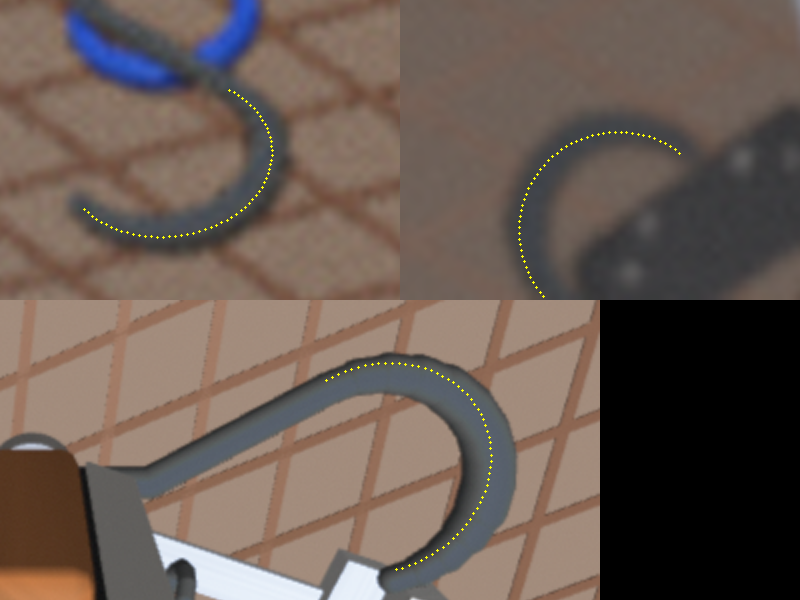

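```bash
cat > hfit.py <<'E'
from hk import *
from scipy.optimize import minimize
o=get_obs();R=Ro.from_euler('xyz',o['ee_rot']).as_matrix();t0=np.array(o['tool_pos'])
cl=[];th=np.radians(np.linspace(120,-75,60))
for a in th:
    d=np.degrees(a);r=.006-(.002*d/120 if d>0 else .0025*-d/75)
    cl.append((.085+.028*np.cos(a),.028*np.sin(a),r))
s0=np.array([.029,0]);s1=np.array(cl[0][:2])
cl=[(*(s0+(s1-s0)*k),.004) for k in np.linspace(.3,1,30)]+cl
def sil(p,P):
    m=np.zeros((480*4,640*4),np.uint8);c,q=np.cos(P[2]),np.sin(P[2])
    for x,y,r in cl:
        X=np.array([P[1]+q*x+c*y,P[0]+c*x-q*y,P[3]]);W=t0+R@X
        xc=np.array(p['R'])@W+np.array(p['t']);f=p['intrinsics'][0][0]
        u=proj(p,W);cv2.circle(m,tuple(int(round(v)) for v in (u*4+1.5)),int(round(4*r*f/xc[2])),1,-1)
    return m
E
python3 - <<'E'
from hfit import *
w=wrist();s=cams.snapshot('scene');t=cams.snapshot('top')
for n,p in(('wrist',w),('scene',s),('top',t)):
    m=sil(p,[0,-.0008,0,.0224])
    roi=cv2.dilate(cv2.resize(m,(640,480),interpolation=cv2.INTER_AREA),np.ones((9,9)))>0
    f=p['frame'].astype(int);sat=f[...,0]-f[...,2];br=f.sum(2)
    for L in (0,):
        pass
    mk=(roi&(sat<(6 if n!='top' else 4))&(br<(420 if n=='wrist' else 330)))
    print(n,mk.sum(),roi.sum(),(m.sum()/16))
    cv2.imwrite('pics/m_%s.png'%n,np.hstack([(mk*255).astype(np.uint8)]))
    np.save('/tmp/m_%s.npy'%n,mk)
    M4=cv2.resize(mk.astype(np.uint8),None,fx=4,fy=4,interpolation=cv2.INTER_NEAREST)
    D=cv2.GaussianBlur(M4.astype(np.float32),(0,0),3)
    best=None
    f=lambda P:-( (D*sil(p,[P[0]*1e-3,P[1]*1e-3,P[2]*.01,.0224])).sum()/ (D.sum()+sil(p,[P[0]*1e-3,P[1]*1e-3,P[2]*.01,.0224]).sum()))
    r=minimize(f,[0,-.8,0],method='Nelder-Mead',options=dict(initial_simplex=[[0,-.8,0],[3,-.8,0],[0,2,0],[0,-.8,4]],maxiter=70))
    print(n,'dx,dy mm, yaw .01rad',r.x.round(2),-r.fun)
E
cd pics; python3 -c "
import cv2,numpy as np
cv2.imwrite('mm.png',np.hstack([cv2.imread('m_wrist.png')[200:400,350:600],cv2.resize(cv2.imread('m_scene.png')[170:240,240:310],None,fx=3,fy=3)[:200],cv2.resize(cv2.imread('m_top.png')[220:290,330:400],None,fx=3,fy=3)[:200]]))"
```

```text
wrist 5513 8050 5071.0625
wrist dx,dy mm, yaw .01rad [-0.07 -0.02 -0.25] 0.46378211200922426
scene 269 915 243.75
scene dx,dy mm, yaw .01rad [ -0.07 -20.16  26.26] 0.3574373797494243
top 331 961 249.25
top dx,dy mm, yaw .01rad [ 0.13 -9.01  9.05] 0.30884829972141475
```

View pics/mm.png

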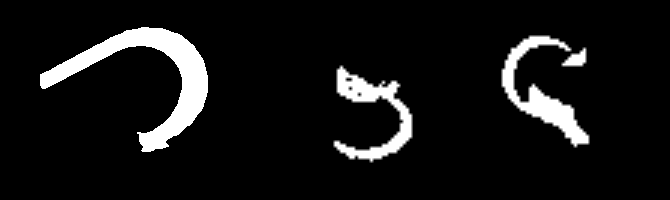

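The wrist view matches a nominal grasp: zero offset, zero yaw. I'll go down to eye height 60 mm in front and compare hook and eye in one picture.

```bash
python3 -m crank '[{"tx":0,"ty":0,"tz":1.5,"twist":0,"grip":0},{"tx":0,"ty":0,"tz":3,"twist":0,"grip":0},{"tx":0,"ty":0,"tz":2.5,"twist":0,"grip":0},{"tx":0,"ty":0,"tz":1.5,"twist":0,"grip":0},{"tx":0,"ty":0,"tz":0,"twist":0,"grip":0},{"tx":0,"ty":0,"tz":0,"twist":0,"grip":0}]'
python3 - <<'E'
import hk
from hk import *
hk.hookpt=lambda o,X:np.array(o['tool_pos'])+Ro.from_euler('xyz',o['ee_rot']).as_matrix()@np.array([X[1],X[0],H0-X[2]])
for _ in range(2): s=cams.snapshot('scene')
o=get_obs();print(o['tool_pos'],o['ee_rot'])
s=cams.snapshot('scene');draw(s,o,(220,200,300,260),10,'s8')
save(s,'s8raw')
E
```

```text
time: 10.45
tool_pos: [0.4563, -0.1435, 0.0833]
ee_rot: [3.141, 0.001, 2.197]
wrist_force: [-1.2, -0.4, -2.0]
width: 0.0217
[ 0.45656015 -0.14363189  0.08379353] [3.14030792e+00 2.37408245e-03 2.19728788e+00]
```

View pics/s8.png

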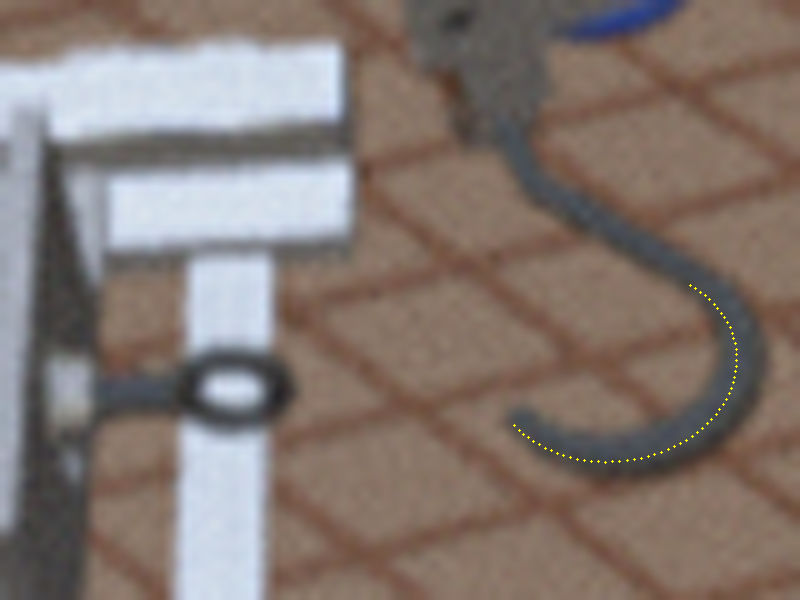

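Run:
```python
from hk import *
w=wrist();save(w,'w9');o=get_obs();print(o['tool_pos'],o['ee_rot'])
s=cams.snapshot('scene')
tr=[.5921,-.3321,-1.2942];c,q=np.cos(tr[2]),np.sin(tr[2]);ex=np.array([c,q,0]);ey=np.array([-q,c,0]);oo=np.array([*tr[:2],0])
for uv in((243.15,238.45),(242.15,239.45)):
    for yy in(-.003,0,.003):
        C,d=ray(s,uv);k=(np.dot(oo-C,ey)+yy)/np.dot(d,ey);X=C+k*d;print(yy,np.dot(X-oo,ex).round(4),X.round(4), 'w9',proj(w,X).round(1))
```

```text
[ 0.45634326 -0.14353951  0.08356081] [3.14054255e+00 1.94795446e-03 2.19729871e+00]
-0.003 -0.1602 [ 0.5455 -0.1788  0.0556] w9 [407.8 418.6]
0 -0.1608 [ 0.5482 -0.1774  0.0595] w9 [414.7 424.1]
0.003 -0.1615 [ 0.5509 -0.176   0.0634] w9 [421.9 429.8]
-0.003 -0.1574 [ 0.5462 -0.1815  0.052 ] w9 [404.5 418.2]
0 -0.158 [ 0.5489 -0.1801  0.0559] w9 [411.3 423.6]
0.003 -0.1587 [ 0.5516 -0.1786  0.0599] w9 [418.3 429.2]
```

View pics/w9.png

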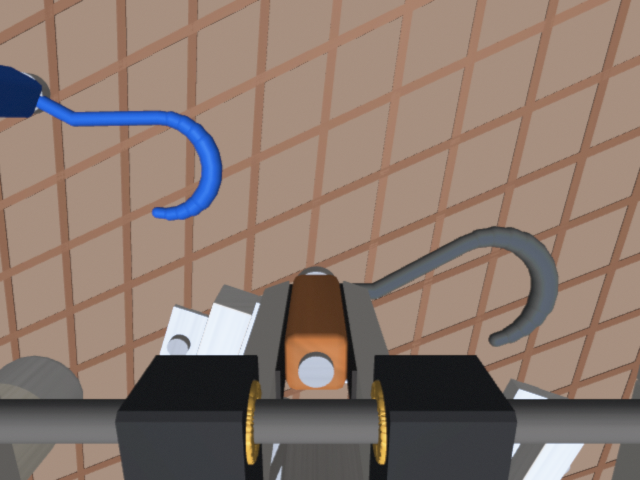

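Run:
```python
from h import *
g=cv2.imread('pics/w5.png');cv2.imwrite('pics/w5c.png',cv2.resize(g[310:370,350:430],None,fx=8,fy=8,interpolation=cv2.INTER_CUBIC))
p=cams.snapshot('wrist');R=Ro.from_euler('xyz',[-3.14,0,2.1965]).as_matrix();T=np.eye(4);T[:3,:3]=R;T[:3,3]=[.4555,-.1434,.1673]
M=np.linalg.inv(T@np.array(p['hand_eye']));p['R']=M[:3,:3];p['t']=M[:3,3]
q=-1.2942
for tx,y,z in((-.160,0,.06),(-.158,0,.056),(-.158,.003,.06),(-.158,0,.06)):
    C=np.array([.5921,-.3321,z])+tx*np.array([np.cos(q),np.sin(q),0])+y*np.array([-np.sin(q),np.cos(q),0])
    ex=np.array([np.cos(q),np.sin(q),0])
    for dx,dz in((0,0),(-.015,0),(0,.015),(.015,0),(0,-.015)):
        u=proj(p,C+dx*ex+np.array([0,0,dz]));print(((u-[350,310]+.5)*8-.5).round(0),end=' ')
    print(tx,y,z)
```

```text
[324. 308.] [387. 173.] [353. 397.] [263. 440.] [298. 228.] -0.16 0 0.06
[309. 304.] [371. 170.] [336. 391.] [248. 434.] [284. 224.] -0.158 0 0.056
[345. 336.] [408. 201.] [375. 425.] [284. 467.] [318. 254.] -0.158 0.003 0.06
[316. 326.] [379. 191.] [344. 415.] [255. 458.] [290. 245.] -0.158 0 0.06
```

View pics/w5c.png

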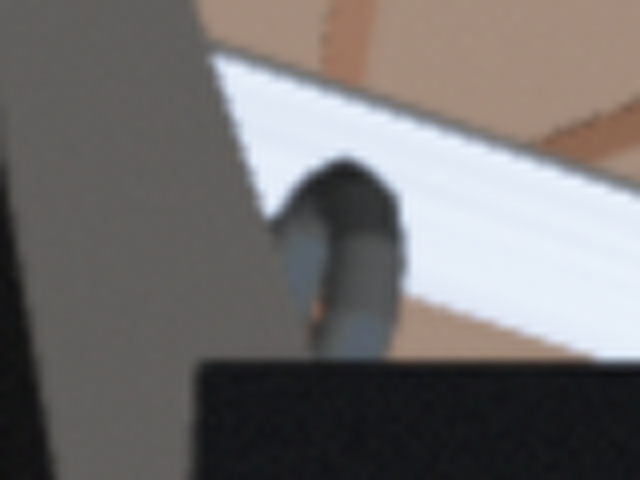

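Three views agree on the eye centre at track (-0.158, 0.001), z about 0.057. Next is the approach.

```bash
python3 calc.py .4731 -.2026 .0794 125.85
```

```text
t 10.75 pos [ 0.456  -0.1434  0.0832] rpy [1.7997e+02 7.0000e-02 1.2590e+02] F [-0.52  1.14 -2.35] M [-0.16 -0.01 -0.01] w 0.022 j [-0.42 -0.01  1.74 -0.    1.41 -1.05]
tool cm [-5.79 -2.09  0.38]
twist 0.05
```

```bash
python3 -m crank '[{"tx":-0.8,"ty":-0.3,"tz":0.4,"twist":0,"grip":0},{"tx":-1,"ty":-0.35,"tz":0,"twist":0,"grip":0},{"tx":-1,"ty":-0.35,"tz":0,"twist":0,"grip":0},{"tx":-1,"ty":-0.35,"tz":0,"twist":0,"grip":0},{"tx":-1,"ty":-0.35,"tz":0,"twist":0,"grip":0},{"tx":-0.6,"ty":-0.25,"tz":0,"twist":0,"grip":0},{"tx":-0.4,"ty":-0.15,"tz":0,"twist":0,"grip":0},{"tx":0,"ty":0,"tz":0,"twist":0,"grip":0},{"tx":0,"ty":0,"tz":0,"twist":0,"grip":0}]'
python3 calc.py .4731 -.2026 .0794 125.85
python3 - <<'E'
from h import *
s=cams.snapshot('scene');g=cv2.cvtColor(s['frame'],cv2.COLOR_RGB2BGR);cv2.imwrite('pics/s10.png',cv2.resize(g[200:260,210:290],None,fx=10,fy=10,interpolation=cv2.INTER_CUBIC))
E
```

```text
time: 11.88
tool_pos: [0.4726, -0.2023, 0.0785]
ee_rot: [3.142, -0.0, 2.198]
wrist_force: [-0.2, 0.1, -1.3]
width: 0.0218
t 11.875 pos [ 0.4726 -0.2023  0.0785] rpy [ 1.8000e+02 -1.0000e-02  1.2591e+02] F [-0.19  0.12 -1.33] M [-0.11 -0.04  0.03] w 0.0218 j [-0.51  0.08  1.66  0.    1.4  -1.14]
tool cm [-0.06  0.02 -0.09]
twist 0.06
```

View pics/s10.png

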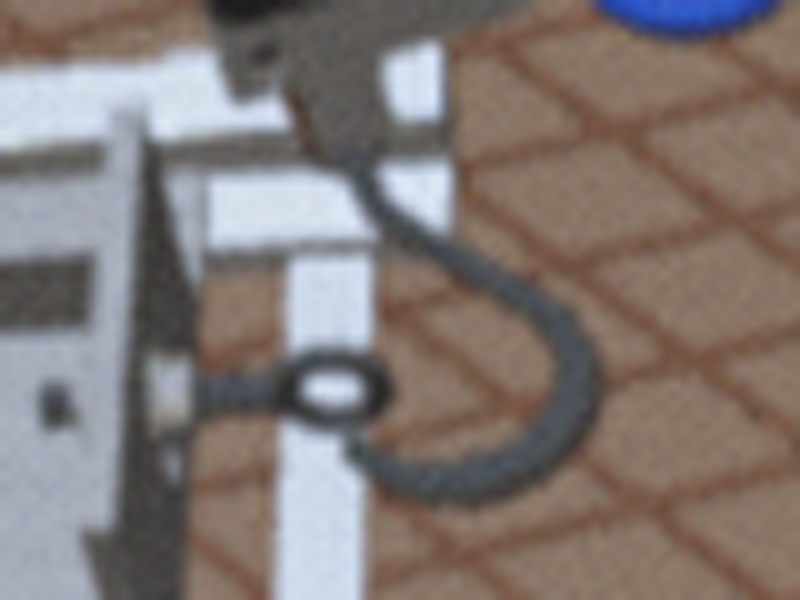

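Run:
```python
import hk
from hk import *
for _ in range(2):s=cams.snapshot('scene')
o=get_obs();print(o['tool_pos'],o['wrist_force'])
f=lambda X:np.array(o['tool_pos'])+Ro.from_euler('xyz',o['ee_rot']).as_matrix()@np.array([X[1],X[0],H0-X[2]])
g=cv2.cvtColor(s['frame'],cv2.COLOR_RGB2BGR);g=cv2.resize(g[200:260,210:290],None,fx=10,fy=10,interpolation=cv2.INTER_CUBIC)
for d in range(120,-140,-3):
    a=np.radians(d);u=proj(s,f([.085+.028*np.cos(a),.028*np.sin(a),.006]))+[1,-1];cv2.circle(g,tuple(int(v) for v in ((u-[210,200]+.5)*10-.5)),2,(0,255,255) if d>-75 else (0,0,255),-1)
cv2.imwrite('pics/s11.png',g)
```

```text
[ 0.47259491 -0.20226034  0.07848776] [ 0.35916558  0.23151546 -1.38134818]
```

View pics/s11.png

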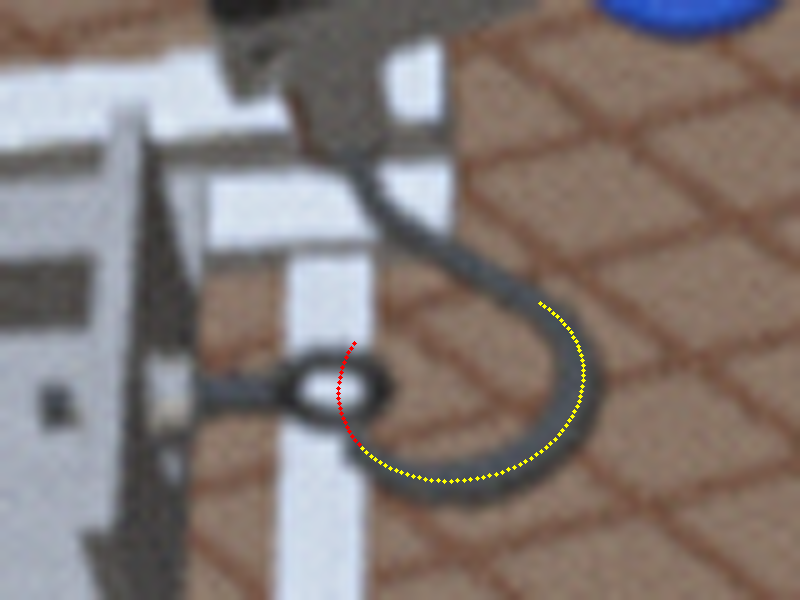

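```bash
python3 -m crank '[{"tx":0.74,"ty":0.03,"tz":0,"twist":5,"grip":0},{"tx":0.74,"ty":0.03,"tz":0,"twist":5,"grip":0},{"tx":0.74,"ty":0.03,"tz":0,"twist":5,"grip":0},{"tx":0.74,"ty":0.03,"tz":0,"twist":5,"grip":0},{"tx":0,"ty":0,"tz":0,"twist":0,"grip":0}]'
python3 -m crank '[{"tx":0.74,"ty":0.03,"tz":0,"twist":5,"grip":0},{"tx":0.74,"ty":0.03,"tz":0,"twist":5,"grip":0},{"tx":0.74,"ty":0.03,"tz":0,"twist":5,"grip":0},{"tx":0,"ty":0,"tz":0,"twist":0,"grip":0},{"tx":0,"ty":0,"tz":0,"twist":0,"grip":0}]'
python3 - <<'E'
from h import *
s=cams.snapshot('scene');g=cv2.cvtColor(s['frame'],cv2.COLOR_RGB2BGR);cv2.imwrite('pics/s12.png',cv2.resize(g[200:260,210:290],None,fx=10,fy=10,interpolation=cv2.INTER_CUBIC))
E
python3 calc.py
```

```text
time: 12.65
tool_pos: [0.4596, -0.1756, 0.0785]
ee_rot: [3.142, 0.0, 1.85]
wrist_force: [-0.2, -0.1, -2.4]
width: 0.022
time: 13.28
tool_pos: [0.4565, -0.1544, 0.0785]
ee_rot: [3.142, 0.0, 1.588]
wrist_force: [0.6, -0.3, -2.8]
width: 0.0215
t 13.325 pos [ 0.4565 -0.1545  0.0785] rpy [1.800e+02 2.000e-02 9.096e+01] F [-1.1   0.79 -1.96] M [-0.07 -0.01 -0.01] w 0.0218 j [-0.44  0.01  1.73 -0.    1.4  -0.46]
```

View pics/s12.png

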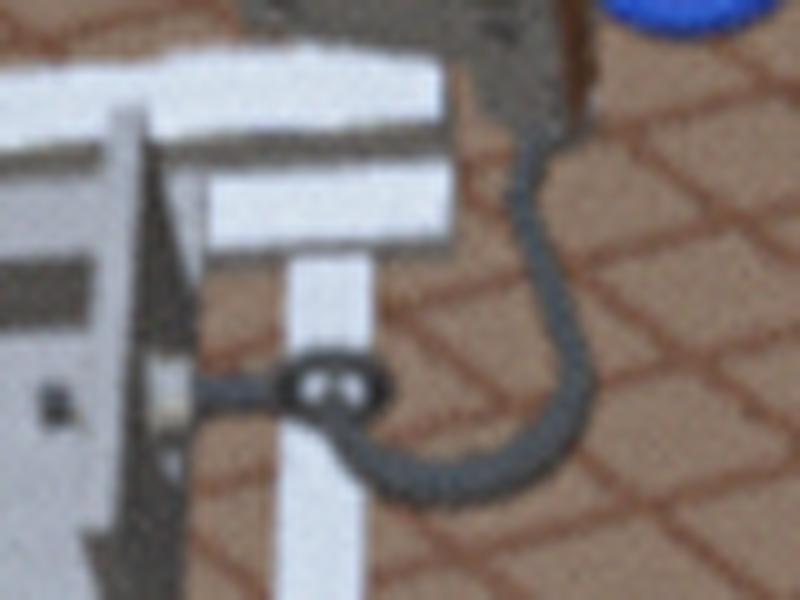

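The nose shows inside the eye hole at (335,382). I'll turn 10° further, then feel for the vertical centre.

```bash
python3 -m crank '[{"tx":0.74,"ty":0.03,"tz":0,"twist":5,"grip":0},{"tx":0.74,"ty":0.03,"tz":0,"twist":5,"grip":0},{"tx":0,"ty":0,"tz":0,"twist":0,"grip":0},{"tx":0,"ty":0,"tz":0,"twist":0,"grip":0}]'
for i in 1 2 3 4; do python3 calc.py | cut -c1-120; done
python3 -m crank '[{"tx":0,"ty":0,"tz":-0.1,"twist":0,"grip":0},{"tx":0,"ty":0,"tz":-0.1,"twist":0,"grip":0},{"tx":0,"ty":0,"tz":0,"twist":0,"grip":0}]'
python3 -m crank '[{"tx":0,"ty":0,"tz":-0.1,"twist":0,"grip":0},{"tx":0,"ty":0,"tz":0,"twist":0,"grip":0}]'
python3 -m crank '[{"tx":0,"ty":0,"tz":-0.1,"twist":0,"grip":0},{"tx":0,"ty":0,"tz":0,"twist":0,"grip":0}]'
```

```text
time: 13.82
tool_pos: [0.4574, -0.1398, 0.0785]
ee_rot: [3.142, 0.0, 1.413]
wrist_force: [0.4, -0.5, -1.2]
width: 0.0218
t 13.825 pos [ 0.4574 -0.1398  0.0785] rpy [1.800e+02 2.000e-02 8.098e+01] F [ 0.42 -0.5  -1.17] M [-0.03  0.   -0.07] w
t 13.825 pos [ 0.4574 -0.1398  0.0785] rpy [1.800e+02 2.000e-02 8.098e+01] F [ 0.42 -0.5  -1.17] M [-0.03  0.   -0.07] w
t 13.825 pos [ 0.4574 -0.1398  0.0785] rpy [1.800e+02 2.000e-02 8.098e+01] F [ 0.42 -0.5  -1.17] M [-0.03  0.   -0.07] w
t 13.825 pos [ 0.4574 -0.1398  0.0785] rpy [1.800e+02 2.000e-02 8.098e+01] F [ 0.42 -0.5  -1.17] M [-0.03  0.   -0.07] w
time: 14.2
tool_pos: [0.4575, -0.1395, 0.0806]
ee_rot: [3.141, 0.0, 1.412]
wrist_force: [-0.0, 0.2, -1.9]
width: 0.022
time: 14.45
tool_pos: [0.4574, -0.1394, 0.0816]
ee_rot: [3.141, 0.0, 1.412]
wrist_force: [-1.4, -0.4, -3.0]
width: 0.0219
time: 14.7
tool_pos: [0.4575, -0.1394, 0.0826]
ee_rot: [3.141, 0.0, 1.412]
wrist_force: [0.1, 0.6, -1.3]
width: 0.0219
```

```bash
cat > ff.py <<'E'
from h import *
F=[];M=[]
for _ in range(6):
    s=cams.snapshot('scene');o=get_obs();F.append(o['wrist_force']);M.append(o['wrist_torque'])
print('t',o['time'],np.round(o['tool_pos'],4),'F',np.mean(F,0).round(2),'M',np.mean(M,0).round(3))
g=cv2.cvtColor(s['frame'],cv2.COLOR_RGB2BGR);cv2.imwrite('pics/ff.png',cv2.resize(g[200:260,210:290],None,fx=10,fy=10,interpolation=cv2.INTER_CUBIC))
E
python3 ff.py
python3 -m crank '[{"tx":0,"ty":0,"tz":-0.1,"twist":0,"grip":0},{"tx":0,"ty":0,"tz":0,"twist":0,"grip":0}]';python3 ff.py
```

```text
t 15.0 [ 0.4574 -0.1394  0.0825] F [ 0.1   0.33 -1.58] M [-0.038  0.048 -0.007]
time: 15.25
tool_pos: [0.4574, -0.1394, 0.0836]
ee_rot: [3.141, 0.0, 1.412]
wrist_force: [0.0, -0.4, -1.7]
width: 0.0217
t 15.55 [ 0.4574 -0.1394  0.0835] F [-0.23 -0.25 -1.83] M [-0.026  0.029  0.004]
```

View pics/ff.png

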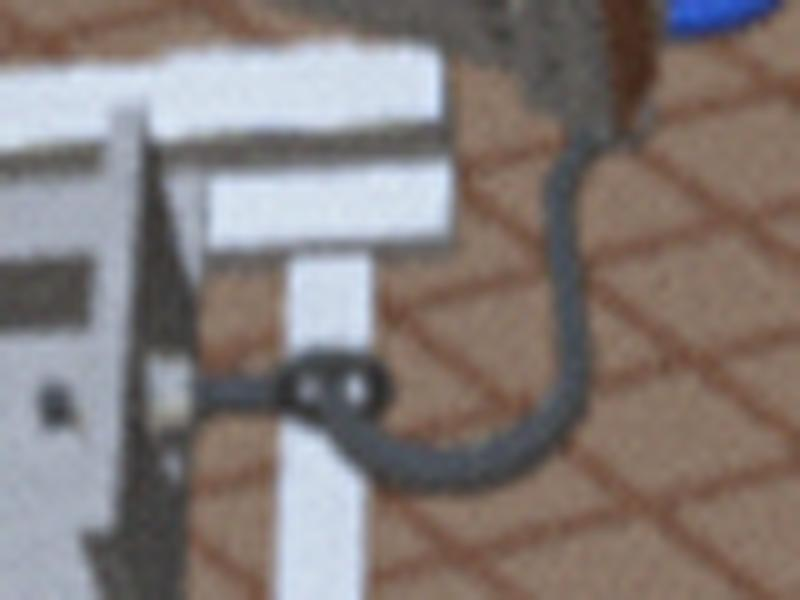

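```bash
python3 -m crank '[{"tx":0,"ty":0,"tz":-0.1,"twist":0,"grip":0},{"tx":0,"ty":0,"tz":0,"twist":0,"grip":0}]' | sed -n 2p;python3 ff.py
python3 -m crank '[{"tx":0,"ty":0,"tz":-0.05,"twist":0,"grip":0},{"tx":0,"ty":0,"tz":0,"twist":0,"grip":0}]'|sed -n 2p;python3 ff.py
```

```text
tool_pos: [0.457, -0.1393, 0.0839]
t 16.1 [ 0.457  -0.1393  0.0841] F [ 0.53 -1.14 -4.82] M [-0.046  0.215 -0.028]
tool_pos: [0.4572, -0.1394, 0.0849]
t 16.65 [ 0.4572 -0.1394  0.0849] F [-0.26 -1.   -5.05] M [-0.109  0.4   -0.087]
```

```bash
python3 -m crank '[{"tx":0,"ty":0,"tz":0.3,"twist":0,"grip":0},{"tx":0,"ty":0,"tz":0.3,"twist":0,"grip":0},{"tx":0,"ty":0,"tz":0.15,"twist":0,"grip":0},{"tx":0,"ty":0,"tz":0,"twist":0,"grip":0}]' | sed -n 2p;python3 ff.py
python3 -m crank '[{"tx":0,"ty":0,"tz":0.1,"twist":0,"grip":0},{"tx":0,"ty":0,"tz":0,"twist":0,"grip":0}]'|sed -n 2p;python3 ff.py
python3 -m crank '[{"tx":0,"ty":0,"tz":0.1,"twist":0,"grip":0},{"tx":0,"ty":0,"tz":0,"twist":0,"grip":0}]'|sed -n 2p;python3 ff.py
```

```text
tool_pos: [0.4576, -0.1394, 0.0776]
t 17.45 [ 0.4575 -0.1394  0.0776] F [ 0.09  0.07 -1.91] M [-0.05   0.034  0.001]
tool_pos: [0.4573, -0.1393, 0.0764]
t 18.0 [ 0.4574 -0.1394  0.0765] F [-0.22  0.02 -1.57] M [-0.042  0.033  0.003]
tool_pos: [0.4573, -0.1393, 0.0754]
t 18.55 [ 0.4574 -0.1394  0.0755] F [-0.1  -0.33 -1.64] M [-0.032  0.051  0.023]
```

```bash
python3 -m crank '[{"tx":0,"ty":0,"tz":0.1,"twist":0,"grip":0},{"tx":0,"ty":0,"tz":0,"twist":0,"grip":0}]'|sed -n 2p;python3 ff.py
python3 -m crank '[{"tx":0,"ty":0,"tz":0.05,"twist":0,"grip":0},{"tx":0,"ty":0,"tz":0,"twist":0,"grip":0}]'|sed -n 2p;python3 ff.py
```

```text
tool_pos: [0.4577, -0.1395, 0.0748]
t 19.1 [ 0.4576 -0.1395  0.0747] F [-0.27 -0.09 -0.16] M [-0.059 -0.089  0.01 ]
tool_pos: [0.4577, -0.1395, 0.0745]
t 19.65 [ 0.4577 -0.1395  0.0745] F [-1.34  0.51  3.92] M [-0.088 -0.144  0.013]
```

Contacts at TCP z 0.0837 and 0.0750, so the centre is 0.0793. I'll centre there and keep turning.

```bash
python3 -m crank '[{"tx":0,"ty":0,"tz":-0.3,"twist":0,"grip":0},{"tx":0,"ty":0,"tz":-0.22,"twist":0,"grip":0},{"tx":0.74,"ty":0.03,"tz":0,"twist":5,"grip":0},{"tx":0.74,"ty":0.03,"tz":0,"twist":5,"grip":0},{"tx":0.74,"ty":0.03,"tz":0,"twist":5,"grip":0},{"tx":0.74,"ty":0.03,"tz":0,"twist":5,"grip":0},{"tx":0,"ty":0,"tz":0,"twist":0,"grip":0}]';python3 ff.py
```

```text
time: 20.52
tool_pos: [0.4665, -0.111, 0.0784]
ee_rot: [-3.14, 0.0, 1.065]
wrist_force: [-0.7, -0.4, -2.0]
width: 0.0219
t 20.825 [ 0.4668 -0.1117  0.0791] F [ 0.23  0.05 -1.77] M [ 0.001  0.056 -0.016]
```

View pics/ff.png

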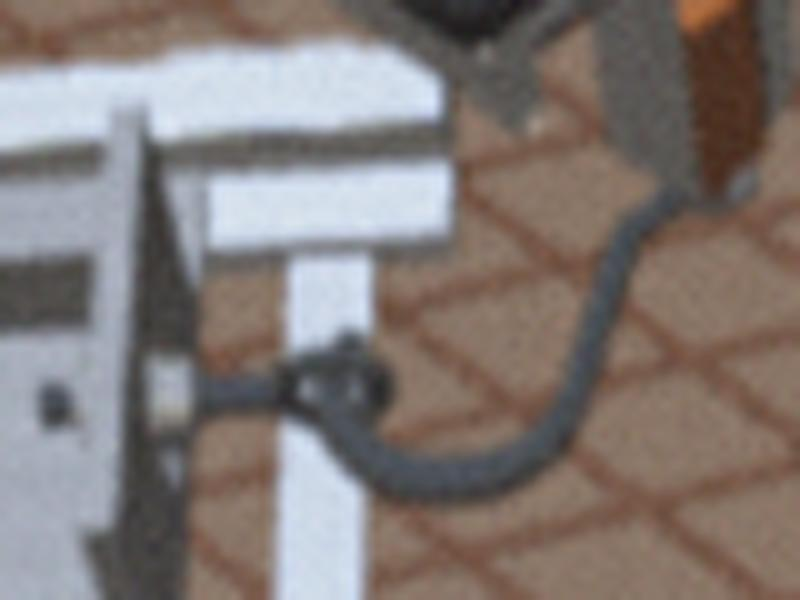

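```bash
python3 -m crank '[{"tx":0.74,"ty":0.03,"tz":0,"twist":5,"grip":0},{"tx":0.74,"ty":0.03,"tz":0,"twist":5,"grip":0},{"tx":0.74,"ty":0.03,"tz":0,"twist":5,"grip":0},{"tx":0,"ty":0,"tz":0,"twist":0,"grip":0}]';python3 calc.py | cut -c1-160
python3 -m crank '[{"tx":0.74,"ty":0.03,"tz":0,"twist":5,"grip":0},{"tx":0.74,"ty":0.03,"tz":0,"twist":5,"grip":0},{"tx":0.74,"ty":0.03,"tz":0,"twist":5,"grip":0},{"tx":0,"ty":0,"tz":0,"twist":0,"grip":0}]';python3 ff.py
```

```text
time: 21.32
tool_pos: [0.4802, -0.0936, 0.0792]
ee_rot: [3.141, -0.0, 0.803]
wrist_force: [0.1, -0.0, -1.8]
width: 0.0215
t 21.325 pos [ 0.4802 -0.0936  0.0792] rpy [179.99  -0.    45.99] F [ 0.07 -0.04 -1.83] M [ 0.05  0.05 -0.01] w 0.0215 j [-0.31  0.02  1.72 -0.    1.4   0.46]
time: 21.82
tool_pos: [0.4975, -0.08, 0.0791]
ee_rot: [3.142, 0.0, 0.542]
wrist_force: [0.7, 0.0, -1.0]
width: 0.0218
t 22.125 [ 0.4972 -0.08    0.0792] F [-0.11 -0.26 -1.77] M [0.086 0.048 0.008]
```

```bash
python3 -m crank '[{"tx":0.74,"ty":0.03,"tz":0,"twist":5,"grip":0},{"tx":0.74,"ty":0.03,"tz":0,"twist":5,"grip":0},{"tx":0.74,"ty":0.03,"tz":0,"twist":5,"grip":0},{"tx":0,"ty":0,"tz":0,"twist":0,"grip":0}]';python3 ff.py;python3 calc.py .5175 -.0695 .0793 15.85
```

```text
time: 22.62
tool_pos: [0.5179, -0.071, 0.0792]
ee_rot: [3.141, -0.0, 0.279]
wrist_force: [-0.3, 0.2, -2.1]
width: 0.0219
t 22.925 [ 0.5175 -0.0711  0.0792] F [-0.44 -0.22 -1.65] M [ 0.119  0.043 -0.018]
t 22.925 pos [ 0.5175 -0.0711  0.0792] rpy [1.800e+02 1.000e-02 1.592e+01] F [ 0.23 -0.65 -0.36] M [0.17 0.02 0.03] w 0.0219 j [-0.24  0.1   1.64 -0.    1.41  1.05]
tool cm [ 0.04 -0.15 -0.01]
twist 0.07
```

View pics/ff.png

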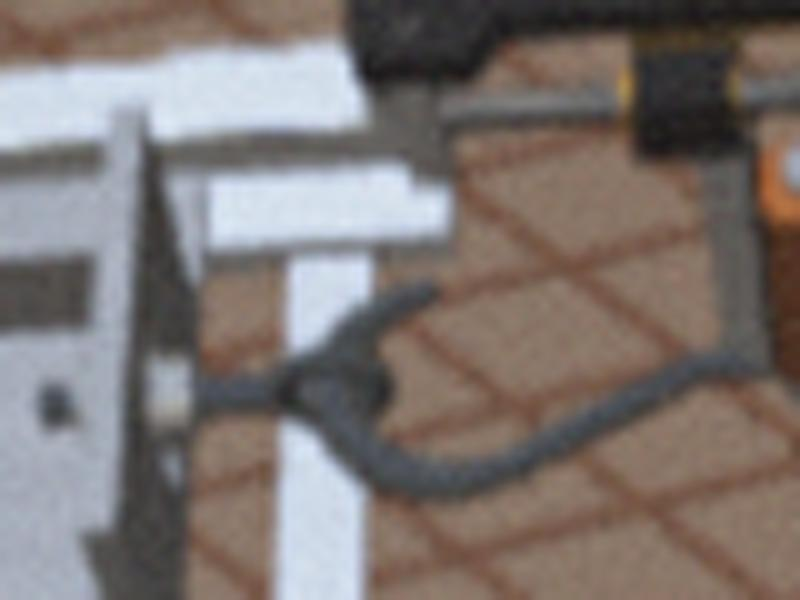

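The bend is fully through the eye. I'll estimate the stops' position before pulling.

Run:
```python
from h import *
t=cams.snapshot('top');s=cams.snapshot('scene')
q=-1.2942;ex=np.array([np.cos(q),np.sin(q),0]);oo=np.array([.5921,-.3321,0])
for z in(.054,.06):
  for x,y in((356,112),(470,478)):
    X=onz(t,((x+.5)/4-.5+360,(y+.5)/4-.5+145),z);print(z,np.dot(X-oo,ex).round(4))
g=cv2.cvtColor(t['frame'],cv2.COLOR_RGB2BGR);cv2.imwrite('pics/t13.png',cv2.resize(g[160:290,430:530],None,fx=6,fy=4.6 if 0 else 4.6))
```

```text
0.054 0.0305
0.054 0.0335
0.06 0.0283
0.06 0.0313
```

```bash
python3 -m crank '[{"tx":0,"ty":-0.2,"tz":0,"twist":0,"grip":0},{"tx":0,"ty":-0.2,"tz":0,"twist":0,"grip":0},{"tx":0,"ty":0,"tz":0,"twist":0,"grip":0}]'; python3 -m crank '[{"tx":0,"ty":-0.2,"tz":0,"twist":0,"grip":0},{"tx":0,"ty":-0.2,"tz":0,"twist":0,"grip":0},{"tx":0,"ty":0,"tz":0,"twist":0,"grip":0}]'; python3 calc.py
```

```text
time: 23.4
tool_pos: [0.5168, -0.0678, 0.0792]
ee_rot: [3.14, 0.0, 0.277]
wrist_force: [1.1, -3.1, -3.4]
width: 0.0221
time: 23.78
tool_pos: [0.5156, -0.0631, 0.0793]
ee_rot: [3.141, -0.0, 0.278]
wrist_force: [1.8, -3.3, -2.4]
width: 0.0224
t 23.775 pos [ 0.5156 -0.0631  0.0793] rpy [ 1.7999e+02 -1.0000e-02  1.5910e+01] F [ 1.77 -3.28 -2.45] M [-0.52 -0.13 -0.01] w 0.0224 j [-0.23  0.09  1.65 -0.    1.41  1.06]
```

Friction is about 4 N. The expected travel is about 99 mm, so I'll pull in small rows and check.

```bash
python3 -m crank '[{"tx":0,"ty":-0.2,"tz":0,"twist":0,"grip":0},{"tx":0,"ty":-0.3,"tz":0,"twist":0,"grip":0},{"tx":0,"ty":-0.3,"tz":0,"twist":0,"grip":0},{"tx":0,"ty":-0.3,"tz":0,"twist":0,"grip":0},{"tx":0,"ty":-0.3,"tz":0,"twist":0,"grip":0},{"tx":0,"ty":-0.3,"tz":0,"twist":0,"grip":0},{"tx":0,"ty":-0.3,"tz":0,"twist":0,"grip":0},{"tx":0,"ty":-0.3,"tz":0,"twist":0,"grip":0}]'
python3 - <<'E'
from h import *
s=cams.snapshot('scene');g=cv2.cvtColor(s['frame'],cv2.COLOR_RGB2BGR);cv2.imwrite('pics/s14.png',cv2.resize(g[180:330,70:290],None,fx=3.6,fy=3.6,interpolation=cv2.INTER_CUBIC))
E
python3 calc.py
```

```text
time: 24.78
tool_pos: [0.5093, -0.041, 0.0793]
ee_rot: [3.141, -0.0, 0.277]
wrist_force: [0.5, -4.5, -2.6]
width: 0.0216
t 24.825 pos [ 0.5092 -0.0407  0.0793] rpy [-179.99   -0.     15.91] F [ 0.81 -3.58 -1.5 ] M [-0.66 -0.17 -0.01] w 0.0219 j [-0.19  0.07  1.67  0.    1.41  1.1 ]
```

View pics/s14.png

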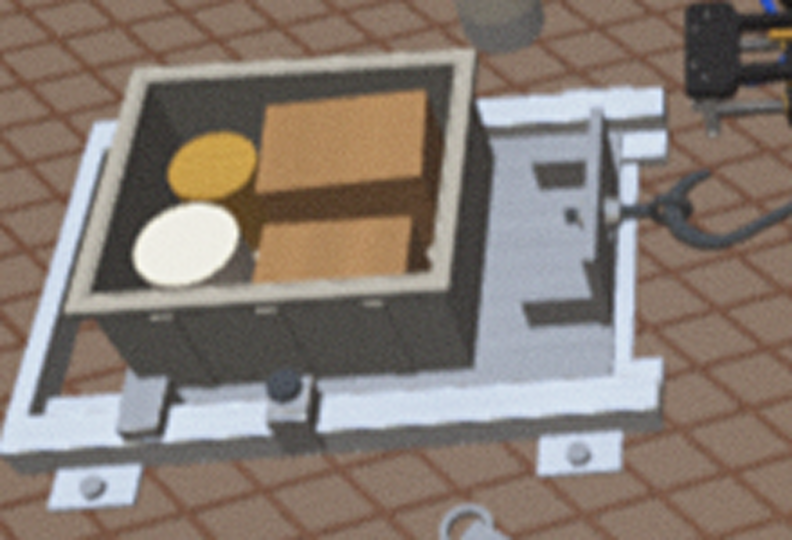

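The tray follows the hook, with the wing at (150,400) about 65 mm short of the stop at (290,400). Pulling on.

```bash
python3 -m crank '[{"tx":0,"ty":-0.3,"tz":0,"twist":0,"grip":0},{"tx":0,"ty":-0.4,"tz":0,"twist":0,"grip":0},{"tx":0,"ty":-0.4,"tz":0,"twist":0,"grip":0},{"tx":0,"ty":-0.4,"tz":0,"twist":0,"grip":0},{"tx":0,"ty":-0.4,"tz":0,"twist":0,"grip":0},{"tx":0,"ty":-0.4,"tz":0,"twist":0,"grip":0},{"tx":0,"ty":-0.4,"tz":0,"twist":0,"grip":0},{"tx":0,"ty":-0.4,"tz":0,"twist":0,"grip":0},{"tx":0,"ty":-0.4,"tz":0,"twist":0,"grip":0},{"tx":0,"ty":-0.4,"tz":0,"twist":0,"grip":0},{"tx":0,"ty":-0.4,"tz":0,"twist":0,"grip":0},{"tx":0,"ty":-0.3,"tz":0,"twist":0,"grip":0}]'
python3 - <<'E'
from h import *
s=cams.snapshot('scene');g=cv2.cvtColor(s['frame'],cv2.COLOR_RGB2BGR);cv2.imwrite('pics/s15.png',cv2.resize(g[180:330,70:310],None,fx=3.3,fy=3.3,interpolation=cv2.INTER_CUBIC))
E
python3 calc.py
```

```text
time: 26.32
tool_pos: [0.4966, 0.0033, 0.0792]
ee_rot: [3.141, 0.0, 0.278]
wrist_force: [1.3, -5.0, -0.8]
width: 0.0216
t 26.375 pos [0.4965 0.0037 0.0792] rpy [-179.98   -0.     15.91] F [ 1.19 -3.92 -0.54] M [-0.85 -0.17 -0.02] w 0.0219 j [-0.11  0.04  1.7   0.    1.4   1.19]
```

View pics/s15.png

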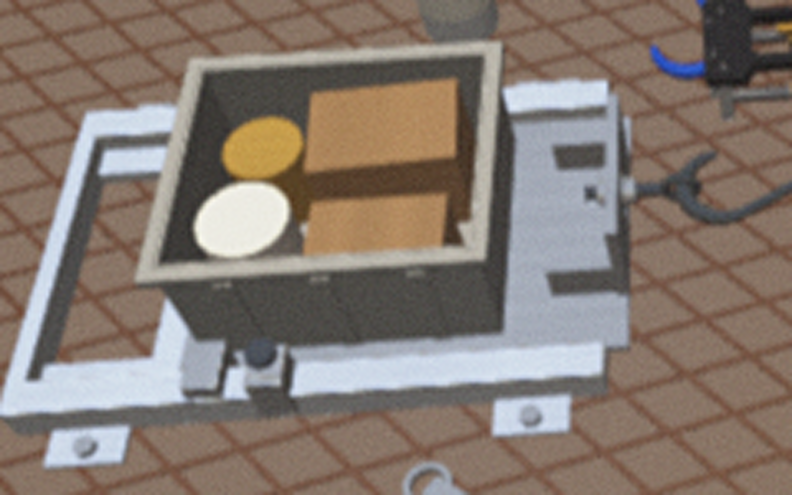

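The gap is now about 15 mm. Slower from here.

```bash
python3 -m crank '[{"tx":0,"ty":-0.2,"tz":0,"twist":0,"grip":0},{"tx":0,"ty":-0.2,"tz":0,"twist":0,"grip":0},{"tx":0,"ty":-0.2,"tz":0,"twist":0,"grip":0},{"tx":0,"ty":-0.2,"tz":0,"twist":0,"grip":0},{"tx":0,"ty":-0.2,"tz":0,"twist":0,"grip":0}]' | sed -n '2p;4p'
for i in 1; do python3 -m crank '[{"tx":0,"ty":-0.15,"tz":0,"twist":0,"grip":0},{"tx":0,"ty":-0.15,"tz":0,"twist":0,"grip":0}]' | sed -n '2p;4p'; done
python3 -m crank '[{"tx":0,"ty":-0.15,"tz":0,"twist":0,"grip":0},{"tx":0,"ty":-0.1,"tz":0,"twist":0,"grip":0}]' | sed -n '2p;4p'
```

```text
tool_pos: [0.4939, 0.0127, 0.0792]
wrist_force: [1.3, -4.9, -0.3]
tool_pos: [0.4931, 0.0156, 0.0792]
wrist_force: [1.0, -5.0, -0.7]
tool_pos: [0.4924, 0.018, 0.0792]
wrist_force: [1.0, -5.6, -1.4]
```

```bash
python3 -m crank '[{"tx":0,"ty":-0.1,"tz":0,"twist":0,"grip":0},{"tx":0,"ty":-0.1,"tz":0,"twist":0,"grip":0}]' | sed -n '2p;4p'
python3 -m crank '[{"tx":0,"ty":-0.1,"tz":0,"twist":0,"grip":0},{"tx":0,"ty":-0.1,"tz":0,"twist":0,"grip":0}]' | sed -n '2p;4p'
python3 - <<'E'
from h import *
s=cams.snapshot('scene');g=cv2.cvtColor(s['frame'],cv2.COLOR_RGB2BGR);cv2.imwrite('pics/s16.png',cv2.resize(g[260:320,110:210],None,fx=8,fy=8,interpolation=cv2.INTER_CUBIC))
E
```

```text
tool_pos: [0.4919, 0.0199, 0.0792]
wrist_force: [1.6, -3.4, -0.7]
tool_pos: [0.4914, 0.0216, 0.0791]
wrist_force: [1.1, -7.1, -2.0]
```

View pics/s16.png

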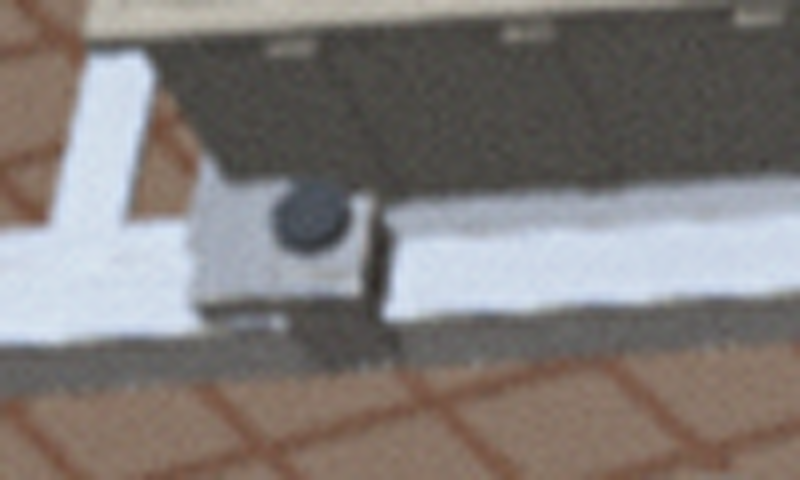

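The wing has reached the stop block in the picture, about (200-380, 180-310). Now I'll build up the pressing force gently.

```bash
python3 -m crank '[{"tx":0,"ty":-0.08,"tz":0,"twist":0,"grip":0},{"tx":0,"ty":0,"tz":0,"twist":0,"grip":0}]' | sed -n '2p;4p'
python3 ff.py
python3 -m crank '[{"tx":0,"ty":-0.05,"tz":0,"twist":0,"grip":0},{"tx":0,"ty":0,"tz":0,"twist":0,"grip":0}]' | sed -n '2p;4p'
python3 ff.py
```

```text
tool_pos: [0.4912, 0.0216, 0.079]
wrist_force: [1.5, -7.4, -2.1]
t 28.6 [0.4912 0.0217 0.079 ] F [ 2.24 -6.75 -1.72] M [-1.35  -0.381  0.015]
tool_pos: [0.4912, 0.0217, 0.079]
wrist_force: [3.5, -8.0, -2.6]
t 29.15 [0.4912 0.0217 0.0789] F [ 2.51 -8.28 -2.43] M [-1.52  -0.448  0.013]
```

```bash
python3 -m crank '[{"tx":0,"ty":-0.07,"tz":0,"twist":0,"grip":0},{"tx":0,"ty":0,"tz":0,"twist":0,"grip":0}]' | sed -n '2p;4p'
python3 ff.py
python3 -m crank '[{"tx":0,"ty":-0.07,"tz":0,"twist":0,"grip":0},{"tx":0,"ty":0,"tz":0,"twist":0,"grip":0},{"tx":0,"ty":0,"tz":0,"twist":0,"grip":0},{"tx":0,"ty":0,"tz":0,"twist":0,"grip":0}]' | sed -n '2p;4p'
python3 ff.py
```

```text
tool_pos: [0.4912, 0.0217, 0.0788]
wrist_force: [3.1, -9.4, -2.9]
t 29.7 [0.4912 0.0218 0.0788] F [ 3.66 -9.97 -3.53] M [-1.746 -0.556  0.053]
tool_pos: [0.4911, 0.0218, 0.0787]
wrist_force: [4.4, -11.2, -4.7]
t 30.5 [0.4911 0.0218 0.0787] F [  4.18 -11.56  -3.88] M [-1.981 -0.661  0.081]
```

```bash
python3 -m crank '[{"tx":0,"ty":-0.07,"tz":0,"twist":0,"grip":0},{"tx":0,"ty":0,"tz":0,"twist":0,"grip":0},{"tx":0,"ty":0,"tz":0,"twist":0,"grip":0},{"tx":0,"ty":0,"tz":0,"twist":0,"grip":0}]' | sed -n '2p;4p'
python3 ff.py
python3 - <<'E'
from h import *
p=wrist();save(p,'w17');s=cams.snapshot('top');g=cv2.cvtColor(s['frame'],cv2.COLOR_RGB2BGR);cv2.imwrite('pics/t17.png',cv2.resize(g[140:300,320:540],None,fx=3.6,fy=3.6,interpolation=cv2.INTER_CUBIC))
E
```

```text
tool_pos: [0.4911, 0.0218, 0.0786]
wrist_force: [4.5, -13.0, -5.5]
t 31.3 [0.4911 0.0219 0.0786] F [  4.43 -13.05  -5.01] M [-2.243 -0.775  0.085]
```

View pics/w17.png

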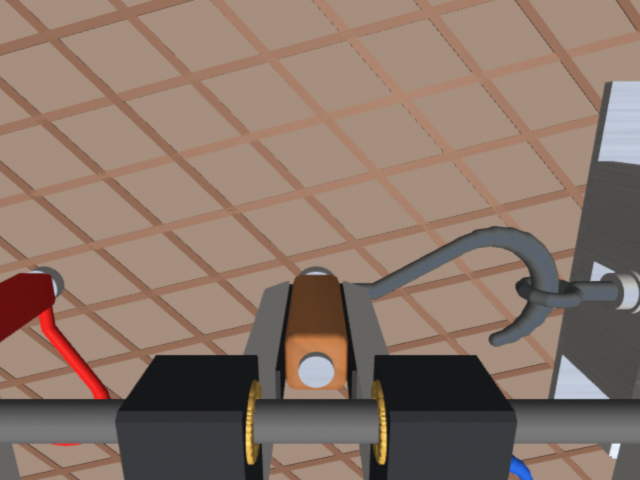

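View pics/t17.png

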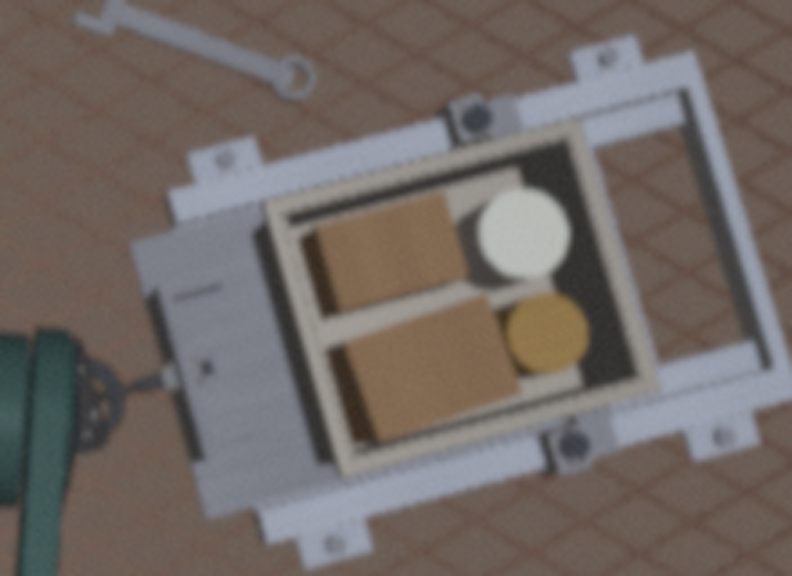

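View pics/ff.png

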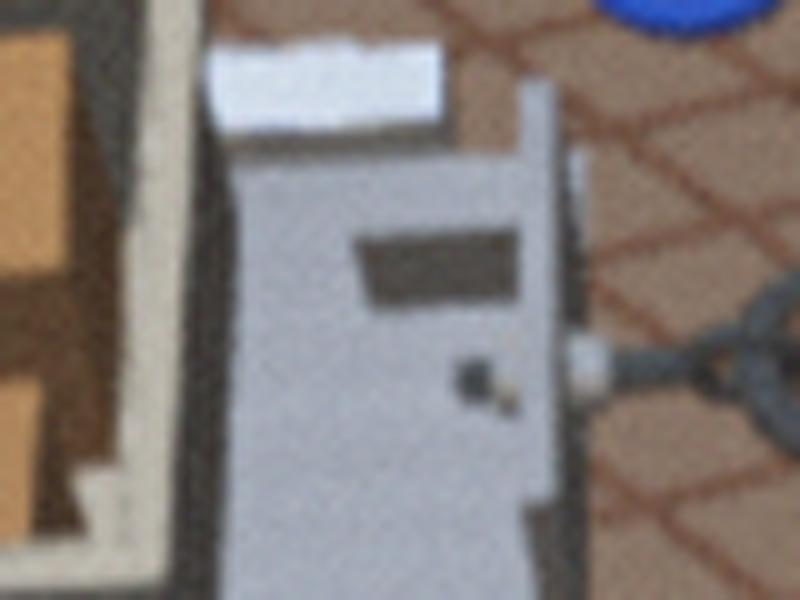

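Both wings are on their stops, with about 14 N of pull held for more than 0.3 s and the crown in the eye. Releasing, then centring.

```bash
python3 -m crank '[{"tx":0,"ty":0.2,"tz":0,"twist":0,"grip":0},{"tx":0,"ty":0.2,"tz":0,"twist":0,"grip":0},{"tx":0,"ty":0.1,"tz":0,"twist":0,"grip":0},{"tx":0,"ty":0,"tz":0,"twist":0,"grip":0}]' | sed -n '2p;4p'
python3 ff.py
python3 - <<'E'
from h import *
p=wrist();save(p,'w18');g=cv2.imread('pics/w18.png');cv2.imwrite('pics/w18c.png',cv2.resize(g[210:370,340:640],None,fx=2.6,fy=2.6))
E
```

```text
tool_pos: [0.4914, 0.0212, 0.079]
wrist_force: [-1.0, -1.3, 0.6]
t 32.2 [0.4913 0.021  0.0788] F [ 0.08 -0.49 -1.41] M [ 0.02   0.014 -0.008]
```

View pics/w18c.png

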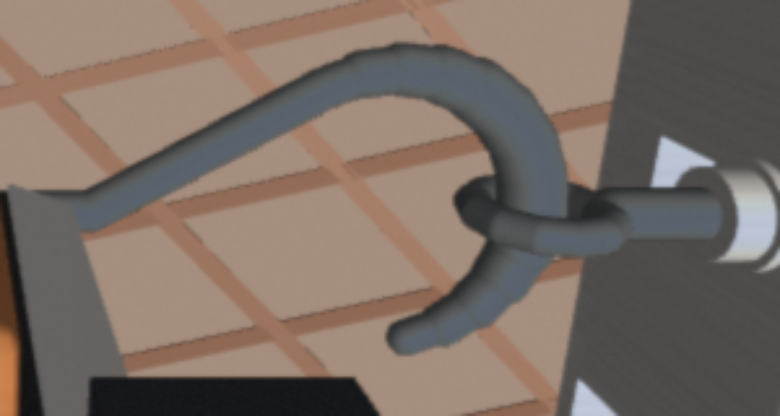

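```bash
python3 -m crank '[{"tx":0,"ty":0.15,"tz":0,"twist":0,"grip":0},{"tx":-0.74,"ty":0.03,"tz":0,"twist":-5,"grip":0},{"tx":-0.74,"ty":0.03,"tz":0,"twist":-5,"grip":0},{"tx":-0.74,"ty":0.03,"tz":0,"twist":-5,"grip":0},{"tx":-0.74,"ty":0.03,"tz":0,"twist":-5,"grip":0},{"tx":0,"ty":0,"tz":0,"twist":0,"grip":0}]' | sed -n '2p;4p'
python3 ff.py
```

```text
tool_pos: [0.4653, 0.006, 0.0791]
wrist_force: [-0.0, -0.0, -1.4]
t 33.3 [0.4658 0.0062 0.0791] F [ 0.09  0.02 -1.98] M [ 0.059  0.064 -0.01 ]
```

```bash
python3 -m crank '[{"tx":-0.74,"ty":0.03,"tz":0,"twist":-5,"grip":0},{"tx":-0.74,"ty":0.03,"tz":0,"twist":-5,"grip":0},{"tx":-0.74,"ty":0.03,"tz":0,"twist":-5,"grip":0},{"tx":-0.74,"ty":0.03,"tz":0,"twist":-5,"grip":0},{"tx":-0.74,"ty":0.03,"tz":0,"twist":-5,"grip":0},{"tx":0,"ty":0,"tz":0,"twist":0,"grip":0}]' | sed -n '2p;4p'
python3 ff.py
python3 -m crank '[{"tx":-0.74,"ty":0.03,"tz":0,"twist":-5,"grip":0},{"tx":-0.74,"ty":0.03,"tz":0,"twist":-5,"grip":0},{"tx":-0.74,"ty":0.03,"tz":0,"twist":-5,"grip":0},{"tx":-0.74,"ty":0.03,"tz":0,"twist":-5,"grip":0},{"tx":-0.74,"ty":0.03,"tz":0,"twist":-5,"grip":0},{"tx":0,"ty":0,"tz":0,"twist":0,"grip":0}]' | sed -n '2p;4p'
python3 ff.py
```

```text
tool_pos: [0.4411, -0.0215, 0.0792]
wrist_force: [0.6, -0.1, -1.7]
t 34.35 [ 0.4413 -0.0211  0.0792] F [ 0.09  0.43 -1.59] M [ 0.017  0.04  -0.024]
tool_pos: [0.4306, -0.0567, 0.0792]
wrist_force: [1.0, -0.4, -0.9]
t 35.4 [ 0.4306 -0.0563  0.0792] F [-0.11  0.11 -1.96] M [-0.051  0.056 -0.009]
```

```bash
python3 -m crank '[{"tx":-0.74,"ty":0.03,"tz":0,"twist":-5,"grip":0},{"tx":-0.74,"ty":0.03,"tz":0,"twist":-5,"grip":0},{"tx":-0.74,"ty":0.03,"tz":0,"twist":-5,"grip":0},{"tx":-0.74,"ty":0.03,"tz":0,"twist":-5,"grip":0},{"tx":-0.74,"ty":0.03,"tz":0,"twist":-5,"grip":0},{"tx":-0.74,"ty":0.03,"tz":0,"twist":-5,"grip":0},{"tx":-0.74,"ty":0.03,"tz":0,"twist":-5,"grip":0},{"tx":-0.74,"ty":0.03,"tz":0,"twist":-5,"grip":0},{"tx":0,"ty":0,"tz":0,"twist":0,"grip":0}]' | sed -n '2p;4p'
python3 - <<'E'
from h import *
for _ in range(2):s=cams.snapshot('scene')
g=cv2.cvtColor(s['frame'],cv2.COLOR_RGB2BGR);cv2.imwrite('pics/s19.png',cv2.resize(g[170:270,210:350],None,fx=5.5,fy=5.5,interpolation=cv2.INTER_CUBIC))
E
python3 calc.py
```

```text
tool_pos: [0.4465, -0.1126, 0.0792]
wrist_force: [-0.4, -0.3, -1.5]
t 36.625 pos [ 0.4462 -0.1122  0.0791] rpy [-1.7999e+02 -1.0000e-02  1.2582e+02] F [ 1.24 -0.76 -1.91] M [-0.07 -0.05  0.02] w 0.0222 j [-0.37 -0.04  1.78 -0.    1.4  -0.99]
```

View pics/s19.png

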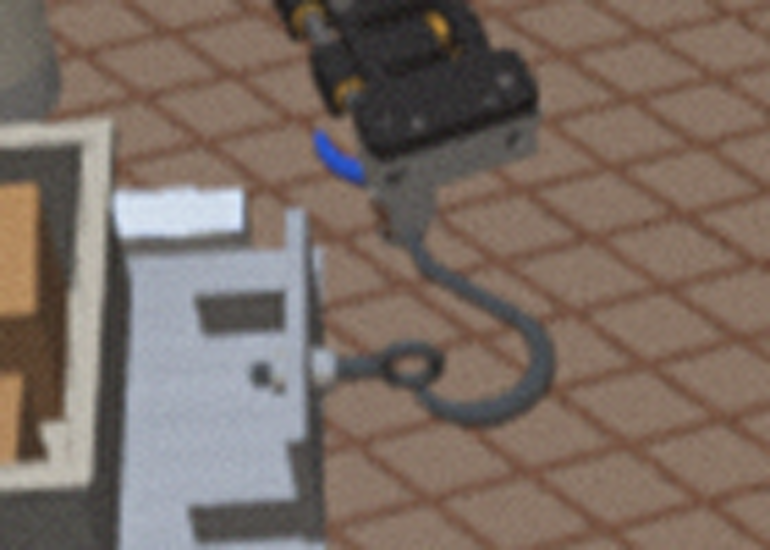

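The hook is out of the eye, nose free at (420,390). Retreating along the pull line, then lifting.

```bash
python3 -m crank '[{"tx":0.94,"ty":0.34,"tz":0,"twist":0,"grip":0},{"tx":1.4,"ty":0.5,"tz":0,"twist":0,"grip":0},{"tx":1.8,"ty":0.65,"tz":0,"twist":0,"grip":0},{"tx":1.8,"ty":0.65,"tz":0,"twist":0,"grip":0},{"tx":1.8,"ty":0.65,"tz":-1,"twist":0,"grip":0},{"tx":0,"ty":0,"tz":-2,"twist":10,"grip":0},{"tx":0,"ty":0,"tz":-1,"twist":10,"grip":0},{"tx":0,"ty":0,"tz":0,"twist":10,"grip":0},{"tx":0,"ty":0,"tz":0,"twist":10,"grip":0},{"tx":0,"ty":0,"tz":0,"twist":10,"grip":0},{"tx":0,"ty":0,"tz":0,"twist":10.7,"grip":0},{"tx":0,"ty":0,"tz":0,"twist":0,"grip":0}]' | sed -n '2p;4p'
python3 calc.py .521 .176 .12 65
```

```text
tool_pos: [0.423, -0.0322, 0.1191]
wrist_force: [-0.3, 0.1, -1.5]
t 38.125 pos [ 0.423  -0.0322  0.1191] rpy [-1.7998e+02 -2.0000e-02  6.5380e+01] F [-0.3   0.08 -1.5 ] M [0.04 0.06 0.02] w 0.0219 j [-0.21 -0.16  1.8   0.    1.5   0.22]
tool cm [23.01  0.24 -0.08]
twist 0.38
```

```bash
python3 -m crank '[{"tx":2,"ty":0,"tz":0,"twist":0.4,"grip":0},{"tx":3.5,"ty":0,"tz":0,"twist":0,"grip":0},{"tx":3.5,"ty":0,"tz":0,"twist":0,"grip":0},{"tx":3.5,"ty":0,"tz":0,"twist":0,"grip":0},{"tx":3.5,"ty":0,"tz":0,"twist":0,"grip":0},{"tx":3.5,"ty":0,"tz":0,"twist":0,"grip":0},{"tx":2.5,"ty":0,"tz":0,"twist":0,"grip":0},{"tx":1,"ty":0.2,"tz":0,"twist":0,"grip":0},{"tx":0,"ty":0,"tz":0,"twist":0,"grip":0},{"tx":0,"ty":0,"tz":0,"twist":0,"grip":0}]' | sed -n '2p;4p'
python3 calc.py .521 .176 .03 65
python3 hfit.py
python3 - <<'E'
from hfit import *
p=wrist();save(p,'w20')
m=sil(p,[0,0,0,.0224]);roi=cv2.dilate(cv2.resize(m,(640,480),interpolation=cv2.INTER_AREA),np.ones((9,9)))>0
f=p['frame'].astype(int);mk=roi&(f[...,0]-f[...,2]<6)&(f.sum(2)<420)
D=cv2.GaussianBlur(cv2.resize(mk.astype(np.uint8),None,fx=4,fy=4,interpolation=cv2.INTER_NEAREST).astype(np.float32),(0,0),3)
def fn(P):
    S=sil(p,[P[0]*1e-3,P[1]*1e-3,P[2]*.01,.0224]);return -(D*S).sum()/(D.sum()+S.sum())
r=minimize(fn,[0,0,0],method='Nelder-Mead',options=dict(initial_simplex=[[0,0,0],[3,0,0],[0,2,0],[0,0,4]],maxiter=60));print(r.x.round(2),r.fun)
E
```

```text
tool_pos: [0.5227, 0.1732, 0.1191]
wrist_force: [0.3, -0.6, -1.4]
t 39.375 pos [0.5227 0.1732 0.1191] rpy [-1.7999e+02  4.0000e-02  6.4790e+01] F [ 0.3  -0.65 -1.41] M [-0.05  0.09 -0.02] w 0.0215 j [ 0.22  0.13  1.52 -0.    1.49  0.66]
tool cm [ 0.19 -0.27  8.91]
twist -0.21
[ 0.26 -0.78  0.23] -0.4694997604371309
```

View pics/w20.png

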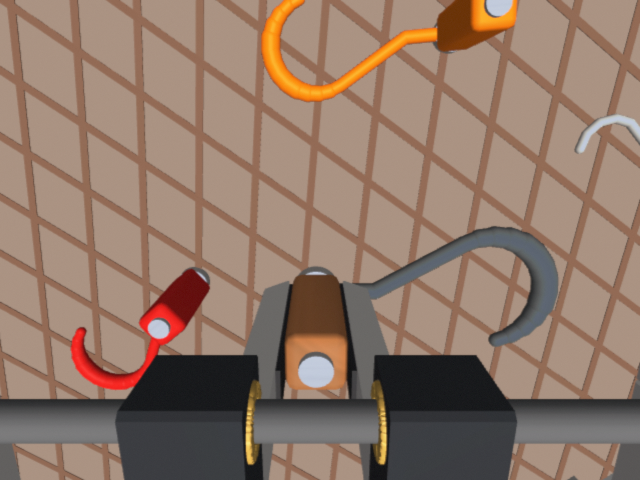

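The grip hasn't slipped. Lowering to the deck.

```bash
python3 -m crank '[{"tx":0.1,"ty":-0.1,"tz":1.5,"twist":0,"grip":0},{"tx":0,"ty":0,"tz":2.2,"twist":0,"grip":0},{"tx":0,"ty":0,"tz":2.2,"twist":0,"grip":0},{"tx":0,"ty":0,"tz":1.6,"twist":0,"grip":0},{"tx":0,"ty":0,"tz":0.8,"twist":0,"grip":0},{"tx":0,"ty":0,"tz":0.4,"twist":0,"grip":0},{"tx":0,"ty":0,"tz":0,"twist":0,"grip":0},{"tx":0,"ty":0,"tz":0,"twist":0,"grip":0}]' | sed -n '2p;4p'
python3 ff.py
python3 -m crank '[{"tx":0,"ty":0,"tz":0.2,"twist":0,"grip":0},{"tx":0,"ty":0,"tz":0,"twist":0,"grip":0},{"tx":0,"ty":0,"tz":0,"twist":0,"grip":0}]' | sed -n '2p;4p'
python3 ff.py
```

```text
tool_pos: [0.5233, 0.1754, 0.033]
wrist_force: [0.3, -0.5, -0.8]
t 40.725 [0.5228 0.1753 0.0324] F [-0.08 -0.06 -1.48] M [ 0.016  0.062 -0.011]
tool_pos: [0.5226, 0.1752, 0.03]
wrist_force: [-0.2, 0.1, -2.7]
t 41.4 [0.5226 0.1753 0.0302] F [-0.04  0.1  -1.88] M [ 0.009  0.06  -0.005]
```

```bash
python3 -m crank '[{"tx":0,"ty":0,"tz":0.12,"twist":0,"grip":0},{"tx":0,"ty":0,"tz":0,"twist":0,"grip":0},{"tx":0,"ty":0,"tz":0,"twist":0,"grip":0}]' | sed -n '2p;4p'
python3 ff.py
python3 -m crank '[{"tx":0,"ty":0,"tz":0.07,"twist":0,"grip":0},{"tx":0,"ty":0,"tz":0,"twist":0,"grip":0}]' | sed -n '2p;4p'
python3 ff.py
```

```text
tool_pos: [0.5226, 0.1753, 0.0289]
wrist_force: [-0.8, 0.6, -1.4]
t 42.075 [0.5227 0.1753 0.029 ] F [ 0.31  0.08 -1.49] M [0.027 0.053 0.015]
tool_pos: [0.5225, 0.1752, 0.0281]
wrist_force: [-0.1, -0.4, -0.9]
t 42.625 [0.5226 0.1753 0.0283] F [ 0.03 -0.12 -1.68] M [0.011 0.073 0.007]
```

```bash
python3 -m crank '[{"tx":0,"ty":0,"tz":0.05,"twist":0,"grip":0},{"tx":0,"ty":0,"tz":0,"twist":0,"grip":0}]' | sed -n '2p;4p'
python3 ff.py
python3 -m crank '[{"tx":0,"ty":0,"tz":0.05,"twist":0,"grip":0},{"tx":0,"ty":0,"tz":0,"twist":0,"grip":0}]' | sed -n '2p;4p'
python3 ff.py
```

```text
tool_pos: [0.5226, 0.1752, 0.0277]
wrist_force: [0.3, 0.1, -1.7]
t 43.175 [0.5227 0.1753 0.0278] F [ 0.18  0.1  -1.94] M [0.028 0.066 0.007]
tool_pos: [0.5227, 0.1753, 0.0275]
wrist_force: [0.5, 0.6, 0.4]
t 43.725 [0.5227 0.1753 0.0275] F [-0.16 -0.12  0.14] M [-0.013  0.142 -0.006]
```

Deck contact. I'll open only partly, to keep clear of the red hook, then lift.

```bash
python3 -m crank '[{"tx":0,"ty":0,"tz":0,"twist":0,"grip":0.3},{"tx":0,"ty":0,"tz":0,"twist":0,"grip":0.5},{"tx":0,"ty":0,"tz":0,"twist":0,"grip":0.6},{"tx":0,"ty":0,"tz":0,"twist":0,"grip":0.6},{"tx":0,"ty":0,"tz":-1,"twist":0,"grip":0.6},{"tx":0,"ty":0,"tz":-2,"twist":0,"grip":0.6},{"tx":0,"ty":0,"tz":-4,"twist":0,"grip":0.6},{"tx":0,"ty":0,"tz":-4,"twist":0,"grip":0.6},{"tx":0,"ty":0,"tz":-5,"twist":0,"grip":0.6},{"tx":0,"ty":0,"tz":-3,"twist":0,"grip":0.6},{"tx":-5,"ty":0,"tz":0,"twist":0,"grip":0.6},{"tx":-5,"ty":0,"tz":0,"twist":0,"grip":0.6}]'
python3 - <<'E'
from h import *
s=cams.snapshot('scene');save(s,'s21');t=cams.snapshot('top');save(t,'t21')
E
```

```text
time: 45.22
tool_pos: [0.4799, 0.0841, 0.2187]
ee_rot: [3.139, -0.001, 1.132]
wrist_force: [1.3, 0.4, 0.4]
width: 0.0563
```

View pics/s21.png

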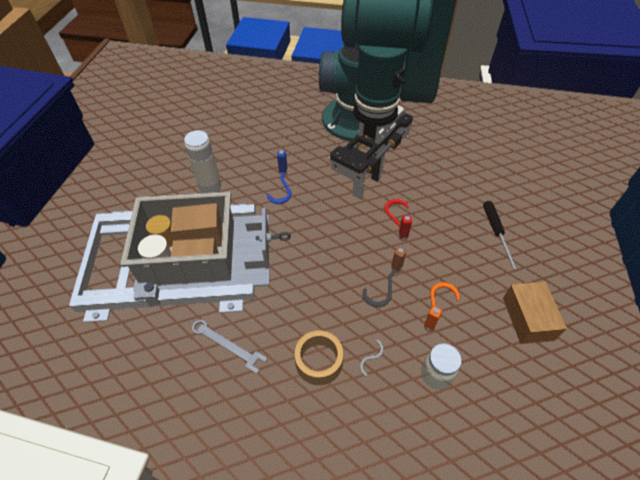

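View pics/t21.png

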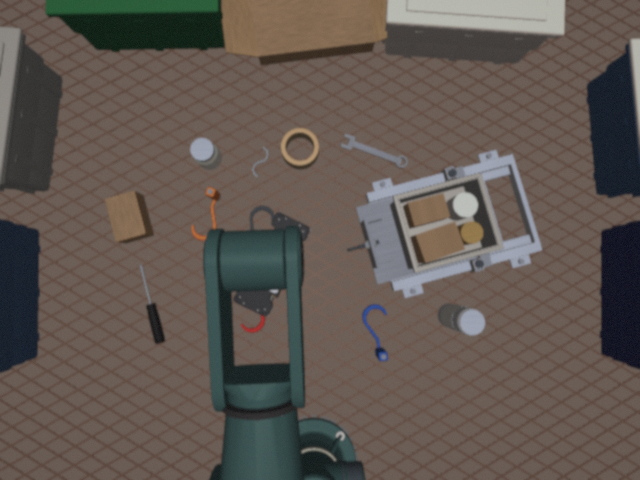

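Run:
```python
from h import *
g=cv2.imread('pics/s21.png');t=cv2.imread('pics/t21.png')
a=cv2.resize(g[265:310,120:180],(400,300),interpolation=cv2.INTER_CUBIC);b=cv2.resize(t[160:190,435:475],(400,300),interpolation=cv2.INTER_CUBIC)
c=cv2.resize(t[250:280,465:505],(400,300),interpolation=cv2.INTER_CUBIC);d=cv2.resize(g[240:315,350:450],(400,300),interpolation=cv2.INTER_CUBIC)
cv2.imwrite('pics/z.png',np.vstack([np.hstack([a,b]),np.hstack([c,d])]))
```

```text
(no output)
```

View pics/z.png

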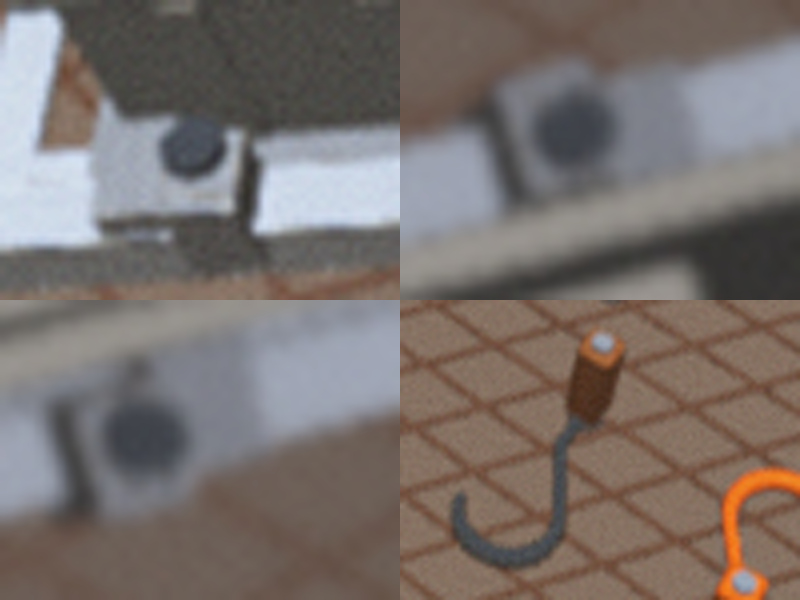

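Both wings abut their stop blocks, and the hook lies flat with its handle up. Handing in.

```bash
python3 -c "
from bench import ticket
print(ticket.close_job())"
```

```text
the job is handed in; nothing more can be done
None
```

The tray is out at its stops, the hook is back on the open deck, and I handed the job in at about 45 s of the 72 s allowed. The close call gave no verdict.

- **Eye:** I set the height by feel inside the eye, with contacts about 9 mm apart, and turned the bend through with no noticeable force.
- **Pull:** Sliding took about 4–5 N. I held the tray against the stops at about 14 N at the wrist, under the 20 N limit. The hook-to-tray and stop forces were not read directly.
- **Hook:** I turned it back out of the eye, again with no noticeable force, and laid it near where it started, well over 100 mm from the slot plate.

**Last pictures:** Both wings sit against their stop blocks with no visible gap. The hook lies flat with its handle up, clear of tray and track. The bystanders look unmoved, and I saw no sign that the gripper touched the tray.

**Disagreement:** The scene camera showed the hook about 1 px off (roughly 2 mm) from the arm's own position. I corrected for that when finding the eye, and the height found by feel agreed.

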